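# Decant loose hardware into sample jars with the indexed swivel funnel

### The job

Empty every scoop that has hardware in it into the clear jars on the filling stand, each kind into the jar that has the same part as a sample on its front, always through the funnel: pull up the spring plunger by its knob, swing the funnel arm by it until the funnel is over the right jar, and let the pin snap fully into its hole before you pour. When every piece is in its jar, leave the empty scoops standing upright on the bench and the funnel arm locked in its parking hole at the left end. Do not push the tape measure or the wooden block about.

Things in the scene. Friction and masses are not known exactly. Their poses are not given: they have to be found in the camera images.
- stand: Filling stand: fixed T-shaped plywood board (15 mm thick) with a post on its stem; on the post an index plate (top 83 mm over the bench) and the funnel arm. Origin: on the bench, on the post's axis (the arm's pivot). -x points from the post to the middle jar, +y to the left. Jars: left, middle, right on an arc of radius 200 mm about the post, 0.419 rad apart; parking hole 0.419 rad left of the left jar.
- funnel_arm (a joint): Swing of the funnel arm about the post, rad, anticlockwise from above: 0 parked at the left, 0.419 funnel over the left jar, 0.838 middle jar, 1.257 right jar. The index plate has a hole for the plunger's pin at each of these four places. With the pin home the arm has about 0.015 rad of play; unlocked, it swings with light friction and stays where it is left.
- plunger (a joint): Lift of the spring plunger, m: 0 = pin fully home in a hole, arm locked; from 0.010 up the pin is clear of the plate; 0.017 = stop. A spring draws it down with about 8 N at 0 and 12 N at the stop. Let go between two holes, the pin rests on the plate (at about 0.009) and the arm is not locked.
- plunger_knob (a point): Centre of the plunger's upright black knob, 31 mm diameter, 34 mm tall, on the funnel arm 95 mm from the post, between post and funnel; 146 mm over the bench when home. Pulled straight up it lifts the pin; held up, it is the handle by which the arm is swung. Its barrel below is 23 mm wide; the arm's top is 50 mm below this point.
- funnel_mouth (a point): Centre of the funnel's wide mouth, at the height of its rim (155 mm over the bench). Sheet-metal funnel at the end of the arm, 200 mm from the post: mouth 140 mm inside, cone at 54 degrees to the level, down to a 62 mm outlet whose lower end is 65 mm below the rim, 7 mm above the jars' mouths. Overhead, a grey bin (bottom corner 0.42 m up at x 0.69, y -0.14) limits the back.
- jar_hexnut_mouth (a point): Centre of the open mouth of the jar for the hexagon nuts: clear jar with a hexagon nut as a sample on a sloping wooden tag in front. 73 mm diameter, 68 mm tall, 68 mm inside, floor 4 mm thick; this point is at its rim, 83 mm over the bench. Fixed to the stand's board. Any of the jars may be the left, middle or right one.
- jar_squarenut_mouth (a point): Centre of the open mouth of the jar for the square nuts: clear jar with a square nut as a sample on a sloping wooden tag in front. 73 mm diameter, 68 mm tall, 68 mm inside, floor 4 mm thick; this point is at its rim, 83 mm over the bench. Fixed to the stand's board. Any of the jars may be the left, middle or right one.
- jar_sleeve_mouth (a point): Centre of the open mouth of the jar for the round sleeves: clear jar with a plain round sleeve (spacer tube) as a sample on a sloping wooden tag in front. 73 mm diameter, 68 mm tall, 68 mm inside, floor 4 mm thick; this point is at its rim, 83 mm over the bench. Fixed to the stand's board. Any of the jars may be the left, middle or right one.
- scoop_hexnut_handle (a point): Handle centre of the loose scoop of hexagon nuts (about 180 g, 112 long, 82 wide, walls 30 mm). Handle: level bar along y, 18 mm thick (x), 22 tall, 76 long, its centre 72 mm above the underside. Nose: open end at +x, 60 mm ahead of and 67 mm below this point; floor rises 4 mm there. Pieces slide out when it is tipped nose down over 40 degrees. z up. It holds 0 to 3 pieces.
- scoop_squarenut_handle (a point): Handle centre of the loose scoop of square nuts (about 180 g, 112 long, 82 wide, walls 30 mm). Handle: level bar along y, 18 mm thick (x), 22 tall, 76 long, its centre 72 mm above the underside. Nose: open end at +x, 60 mm ahead of and 67 mm below this point; floor rises 4 mm there. Pieces slide out when it is tipped nose down over 40 degrees. z up. It holds 0 to 3 pieces.
- scoop_sleeve_handle (a point): Handle centre of the loose scoop of round sleeves (about 180 g, 112 long, 82 wide, walls 30 mm). Handle: level bar along y, 18 mm thick (x), 22 tall, 76 long, its centre 72 mm above the underside. Nose: open end at +x, 60 mm ahead of and 67 mm below this point; floor rises 4 mm there. Pieces slide out when it is tipped nose down over 40 degrees. z up. It holds 0 to 3 pieces.
- hexnut_1_c (a point): Centre of a loose hexagon nut, 24 mm across flats (28 over corners), 15 mm thick, 45 g, z axis along its bore. May be absent.
- hexnut_2_c (a point): Centre of a loose hexagon nut, 24 mm across flats (28 over corners), 15 mm thick, 45 g, z axis along its bore. May be absent.
- hexnut_3_c (a point): Centre of a loose hexagon nut, 24 mm across flats (28 over corners), 15 mm thick, 45 g, z axis along its bore. May be absent.
- squarenut_1_c (a point): Centre of a loose square nut, 23 x 23 mm, 13 mm thick, 45 g, z axis along its bore. May be absent.
- squarenut_2_c (a point): Centre of a loose square nut, 23 x 23 mm, 13 mm thick, 45 g, z axis along its bore. May be absent.
- squarenut_3_c (a point): Centre of a loose square nut, 23 x 23 mm, 13 mm thick, 45 g, z axis along its bore. May be absent.
- sleeve_1_c (a point): Centre of a loose plain round sleeve (spacer tube), 22 mm diameter, 24 mm long, 14 mm bore, 45 g, z axis along its bore. May be absent.
- sleeve_2_c (a point): Centre of a loose plain round sleeve (spacer tube), 22 mm diameter, 24 mm long, 14 mm bore, 45 g, z axis along its bore. May be absent.
- sleeve_3_c (a point): Centre of a loose plain round sleeve (spacer tube), 22 mm diameter, 24 mm long, 14 mm bore, 45 g, z axis along its bore. May be absent.
- tape_measure: A tape measure lying on the bench, 64 x 95 x 33 mm, a bystander. Origin under it.
- sanding_block: A plain sanding block of wood lying on the bench, 60 x 105 x 30 mm, a bystander. Origin under it.

How it is judged:
At the end, for the whole second after the job is handed in: Every piece lies in the jar with its own sample (within 35 mm of its axis, below the rim); every scoop stands upright on the bench (tilt under 0.1 rad, handle within 6 mm of standing height); the funnel arm is parked (within 0.04 rad) with the plunger home (under 3 mm) (horizontal distance between each of hexnut_1_c, hexnut_2_c, hexnut_3_c and jar_hexnut_mouth below 0.035 m and height (world z) of each of hexnut_1_c, hexnut_2_c, hexnut_3_c, squarenut_1_c, squarenut_2_c, squarenut_3_c, sleeve_1_c, sleeve_2_c, sleeve_3_c below 0.072 m and horizontal distance between each of squarenut_1_c, squarenut_2_c, squarenut_3_c and jar_squarenut_mouth below 0.035 m and horizontal distance between each of sleeve_1_c, sleeve_2_c, sleeve_3_c and jar_sleeve_mouth below 0.035 m and height (world z) of scoop_hexnut_handle between 0.066 and 0.078 m and angle between each of scoop_hexnut_handle, scoop_squarenut_handle, scoop_sleeve_handle's own z axis and vertical below 0.1 rad and height (world z) of scoop_squarenut_handle between 0.066 and 0.078 m and height (world z) of scoop_sleeve_handle between 0.066 and 0.078 m and value of joint plunger below 0.003 m and value of joint funnel_arm between -0.04 and 0.04 rad); the robot touches nothing.
It fails at once if a piece goes into the mouth of the jar for the hexagon nuts while the funnel is not locked over that jar ((horizontal distance between funnel_mouth and jar_hexnut_mouth above 0.015 m or value of joint plunger above 0.004 m) and ((horizontal distance between hexnut_1_c and jar_hexnut_mouth below 0.034 m and height (world z) of hexnut_1_c between 0.068 and 0.086 m) or (horizontal distance between hexnut_2_c and jar_hexnut_mouth below 0.034 m and height (world z) of hexnut_2_c between 0.068 and 0.086 m) or (horizontal distance between hexnut_3_c and jar_hexnut_mouth below 0.034 m and height (world z) of hexnut_3_c between 0.068 and 0.086 m) or (horizontal distance between squarenut_1_c and jar_hexnut_mouth below 0.034 m and height (world z) of squarenut_1_c between 0.068 and 0.086 m) or (horizontal distance between squarenut_2_c and jar_hexnut_mouth below 0.034 m and height (world z) of squarenut_2_c between 0.068 and 0.086 m) or (horizontal distance between squarenut_3_c and jar_hexnut_mouth below 0.034 m and height (world z) of squarenut_3_c between 0.068 and 0.086 m) or (horizontal distance between sleeve_1_c and jar_hexnut_mouth below 0.034 m and height (world z) of sleeve_1_c between 0.068 and 0.086 m) or (horizontal distance between sleeve_2_c and jar_hexnut_mouth below 0.034 m and height (world z) of sleeve_2_c between 0.068 and 0.086 m) or (horizontal distance between sleeve_3_c and jar_hexnut_mouth below 0.034 m and height (world z) of sleeve_3_c between 0.068 and 0.086 m))).
It fails at once if a piece goes into the mouth of the jar for the square nuts while the funnel is not locked over that jar ((horizontal distance between funnel_mouth and jar_squarenut_mouth above 0.015 m or value of joint plunger above 0.004 m) and ((horizontal distance between hexnut_1_c and jar_squarenut_mouth below 0.034 m and height (world z) of hexnut_1_c between 0.068 and 0.086 m) or (horizontal distance between hexnut_2_c and jar_squarenut_mouth below 0.034 m and height (world z) of hexnut_2_c between 0.068 and 0.086 m) or (horizontal distance between hexnut_3_c and jar_squarenut_mouth below 0.034 m and height (world z) of hexnut_3_c between 0.068 and 0.086 m) or (horizontal distance between squarenut_1_c and jar_squarenut_mouth below 0.034 m and height (world z) of squarenut_1_c between 0.068 and 0.086 m) or (horizontal distance between squarenut_2_c and jar_squarenut_mouth below 0.034 m and height (world z) of squarenut_2_c between 0.068 and 0.086 m) or (horizontal distance between squarenut_3_c and jar_squarenut_mouth below 0.034 m and height (world z) of squarenut_3_c between 0.068 and 0.086 m) or (horizontal distance between sleeve_1_c and jar_squarenut_mouth below 0.034 m and height (world z) of sleeve_1_c between 0.068 and 0.086 m) or (horizontal distance between sleeve_2_c and jar_squarenut_mouth below 0.034 m and height (world z) of sleeve_2_c between 0.068 and 0.086 m) or (horizontal distance between sleeve_3_c and jar_squarenut_mouth below 0.034 m and height (world z) of sleeve_3_c between 0.068 and 0.086 m))).
It fails at once if a piece goes into the mouth of the jar for the round sleeves while the funnel is not locked over that jar ((horizontal distance between funnel_mouth and jar_sleeve_mouth above 0.015 m or value of joint plunger above 0.004 m) and ((horizontal distance between hexnut_1_c and jar_sleeve_mouth below 0.034 m and height (world z) of hexnut_1_c between 0.068 and 0.086 m) or (horizontal distance between hexnut_2_c and jar_sleeve_mouth below 0.034 m and height (world z) of hexnut_2_c between 0.068 and 0.086 m) or (horizontal distance between hexnut_3_c and jar_sleeve_mouth below 0.034 m and height (world z) of hexnut_3_c between 0.068 and 0.086 m) or (horizontal distance between squarenut_1_c and jar_sleeve_mouth below 0.034 m and height (world z) of squarenut_1_c between 0.068 and 0.086 m) or (horizontal distance between squarenut_2_c and jar_sleeve_mouth below 0.034 m and height (world z) of squarenut_2_c between 0.068 and 0.086 m) or (horizontal distance between squarenut_3_c and jar_sleeve_mouth below 0.034 m and height (world z) of squarenut_3_c between 0.068 and 0.086 m) or (horizontal distance between sleeve_1_c and jar_sleeve_mouth below 0.034 m and height (world z) of sleeve_1_c between 0.068 and 0.086 m) or (horizontal distance between sleeve_2_c and jar_sleeve_mouth below 0.034 m and height (world z) of sleeve_2_c between 0.068 and 0.086 m) or (horizontal distance between sleeve_3_c and jar_sleeve_mouth below 0.034 m and height (world z) of sleeve_3_c between 0.068 and 0.086 m))).
It fails at once if the tape measure or the wooden block are pushed more than 30 mm from where they lay (distance of any of tape_measure, sanding_block from where it was at the start of the episode above 0.03 m).
Of hexnut_1, hexnut_2, hexnut_3, squarenut_1, squarenut_2, squarenut_3, sleeve_1, sleeve_2, sleeve_3 only 5 to 8 are there at a start; the rules pass over those that are not, and their reading is None.
At some moment in a run one of scoop_hexnut, scoop_squarenut, scoop_sleeve may be knocked a few centimetres aside while the robot is not near it.
It also fails if it takes over 200 s, if anything falls off the work surface, if the arm or the gripper's body presses on something with over 40 N, if the wrist force passes 120 N, or if a joint passes its speed limit or range.

### The arm

A 7-joint arm with a two-finger parallel gripper is mounted at the origin on a cart in front of the work surface, level with it; the furniture and walls round the work are solid. World frame = base frame: x ahead of the robot, y to its left, z up, the work surface at z = 0. Lengths are in m, angles in rad, forces in N, time in s.
With the tool pointing down it reaches from about 0.4 to 0.85 m from the base axis. Payload 10.4 kg.
Tool frame: the origin (TCP) lies between the finger pads; the fingertips stand 14 mm ahead of it and the grasp point (between the pads) lies 5 mm behind it; z points along the fingers, y is the direction in which the jaws open and shut (so a half turn about z gives the same grasp; the last joint's range is limited). The gripper opens to 87 mm and grips with 3 to 60 N. Pads are 19 mm wide; open, the fingers measure 117 mm over their backs; the gripper's body (75 mm by 190 mm) begins 51 mm behind the grasp point.
Start: joints at [1.3, 0.332, -0.065, 1.46, 0.022, 1.35, -0.088], TCP at [0.153, -0.606, 0.237] pointing down, gripper open.
Joint ranges: [-2.6, 2.6], [-0.5, 2.12], [-1.47, 1.34], [0.16, 2.42], [-1.27, 4.41], [0.06, 2.06], [-2.6, 2.6]. Speed limits (rad/s): [2.22, 2.22, 2.79, 2.79, 3.14, 3.14, 3.14].

### API

Orientations are given as a unit quaternion [x, y, z, w].
In Python, from bench import readout, camera, calibration, order gives the robot as it stands.
- The arm moves only by the tool apply_moves, never from a script. Its argument "deltas" is a list of rows, each an object with "translation": the shift along the world's x, y, z in m, a list of three; "turn": the turn, a rotation vector about the world's x, y, z in rad, a list of three; "hand": the finger opening in m, from 0 to 0.087. A call has 1 to 5 rows; each row shifts and turns the pose as measured when the row begins; what a row does not reach is not made up. A row lasts 1/10 s, in which the tool goes at most 50 mm and 8.59 degrees, less where a joint would pass 70% of its speed; a pose out of reach is approached as far as the arm can. A call with a gripper value outside its range is refused whole. The fingers move at their own pace and stop on an object; "newtons" is the grip in N (left out, the last holds). Time passes only in rows, so rows that do not move let the fingers close. It gives the time, the measured TCP pose, the force and the opening at its end, in the units of the state.
- readout.read_state(): the state, without advancing time (a new reading comes with each control period).
- camera(name): name is "scene" or "top"; returns the picture (400x640x3 uint8, red, green, blue); there is no depth.
- calibration(name): a dict with "fx", "fy", "cx", "cy" (pixels), "extrinsics" (4x4, takes a point from world to camera coordinates). Camera axes: x right, y down, z forward; pixel columns grow to the right and rows downward; lengths in m; the calibration is good to about 2 mm. A picture is of the moment at which its call begins. calibration takes no time and is no camera call.
- order.close_job(): hands the job in, once; it reports no verdict.
The state is a dict: "time": time; "joint_positions": joint angles; "joint_vel": joint speeds; "joint_torque": joint torques, N m; "ee_pos": TCP position; "eef_rot": TCP orientation; "ft_force": force on the tool from outside, world axes, zero at the start; "torque": the same for the moment, N m; "width": finger opening in m.
Only numpy, scipy, OpenCV 4.12 (cv2) and the standard library are available. Lean on these libraries where they do the work, as an engineer would, in place of code of your own. Each camera call takes 0.05 s, during which the arm holds its last target. There are 200 camera calls.

## Working session

There is one attempt and no reset: what is moved stays moved. The work goes in short steps, Python scripts to look and compute and a tool call to move; the robot and the scene stay as the last step left them, time stands still between calls to the robot, and variables do not carry over. Pictures are saved under pics/ and viewed, about 12 in all and at most 16, crops included, and the job is handed in when it is done.

Besides the shell and the picture viewer there is one more tool, called after "Emit:" as name(argument=value, ...), one argument or row to a line, values as JSON. apply_moves: Moves the arm, as the interface text tells. Its arguments: {"type":"object","properties":{"deltas":{"type":"array","items":{"type":"object","properties":{"translation":{"type":"array","items":{"type":"number"}},"turn":{"type":"array","items":{"type":"number"}},"hand":{"type":"number"}}}},"newtons":{"type":"number"}},"required":["deltas"]}

```bash
mkdir -p pics; ls
cat > h.py <<'E'
import numpy as np, cv2
from bench import readout, camera, calibration, order
def snap(name, fn=None):
    im=camera(name)
    if fn: cv2.imwrite('pics/'+fn, im[:,:,::-1])
    return im
def ray(name,u,v):
    c=calibration(name);E=np.array(c['extrinsics']);R=E[:3,:3];t=E[:3,3]
    d=R.T@np.array([(u-c['cx'])/c['fx'],(v-c['cy'])/c['fy'],1.]);return -R.T@t,d
def onz(name,u,v,z):
    o,d=ray(name,u,v);return (o+d*(z-o[2])/d[2]).round(4)
def proj(name,p):
    c=calibration(name);E=np.array(c['extrinsics']);q=E[:3,:3]@np.array(p)+E[:3,3]
    return (np.array([c['fx']*q[0]/q[2]+c['cx'],c['fy']*q[1]/q[2]+c['cy']])).round(1)
def st():
    s=readout.read_state();print({k:np.round(s[k],3).tolist() for k in ('time','ee_pos','eef_rot','ft_force','width','joint_positions')});return s
E
python3 - <<'E'
from h import *
snap('scene','s1.png');snap('top','t1.png')
for n in('scene','top'):
    c=calibration(n);print(n,c['fx'],c['cx'],c['cy'],ray(n,320,200))
st()
E
```

```text
pics
scene 386.9107062436344 320.24818464762535 192.1863475959639 (array([-0.01404971,  0.40677645,  0.62135832]), array([ 0.56163545, -0.61753687, -0.55101913]))
top 437.35747264125655 314.84777303020684 203.0891127307963 (array([ 0.4294534 , -0.19938689,  1.11949262]), array([ 0.13822075, -0.03752294, -0.98978569]))
{'time': 0.1, 'ee_pos': [0.153, -0.606, 0.236], 'eef_rot': [0.992, 0.124, -0.0, -0.001], 'ft_force': [-0.617, 0.357, -0.414], 'width': 0.087, 'joint_positions': [1.3, 0.333, -0.065, 1.461, 0.022, 1.35, -0.089]}
```

View pics/t1.png

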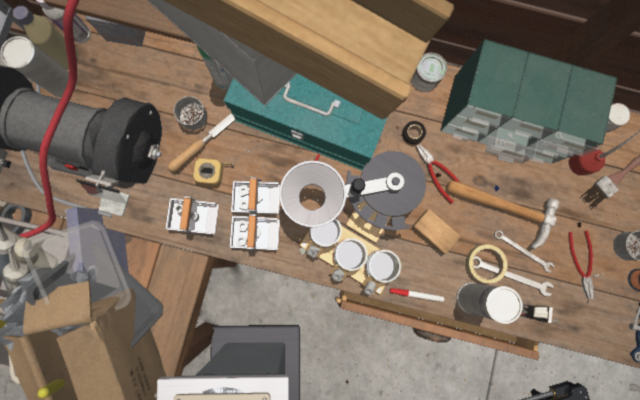

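View pics/s1.png

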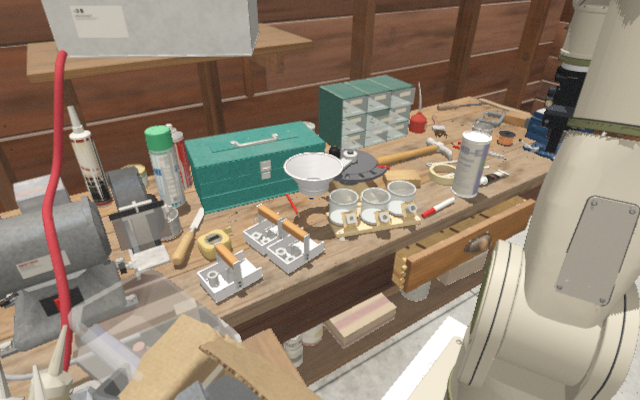

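The top view shows three white scoops with orange handles around (190,215), (253,197) and (255,233). The funnel is at (312,193), the knob at (355,190), the post at (396,181), and the jars at (325,232), (350,255) and (383,266). The next step is to enlarge these areas and get positions.

Run:
```python
from h import *
t=cv2.imread('pics/t1.png');s=cv2.imread('pics/s1.png')
a=cv2.resize(t[150:300,160:420],(780,450),interpolation=cv2.INTER_CUBIC)
cv2.imwrite('pics/c1.png',a)
b=cv2.resize(s[180:305,190:320],None,fx=4.0,fy=4.0,interpolation=cv2.INTER_CUBIC)[:500]
c=cv2.resize(s[180:240,320:430],None,fx=2.6,fy=2.6,interpolation=cv2.INTER_CUBIC)
m=np.zeros((500,b.shape[1]+c.shape[1],3),np.uint8);m[:b.shape[0],:b.shape[1]]=b;m[:c.shape[0],b.shape[1]:]=c
print(m.shape)
cv2.imwrite('pics/c2.png',m[:,:800])
for n,z,pts in(('post',.11,[(396,181)]),('knob',.163,[(355,187)]),('funnel',.155,[(312,194)]),('jars',.083,[(325,232),(350,255),(383,266)])):
    for p in pts: print(n,p,onz('top',*p,z))
# orange handles
hsv=cv2.cvtColor(t,cv2.COLOR_BGR2HSV)
k=cv2.inRange(hsv,(5,140,120),(18,255,255));k[:, :165]=0;k[:,290:]=0;k[:170]=0;k[260:]=0
n,l,stt,ce=cv2.connectedComponentsWithStats(k)
for i in range(1,n):
    if stt[i,4]>40:
        cnt=cv2.findContours((l==i).astype('uint8'),0,2)[0][0];r=cv2.minAreaRect(cnt);bp=cv2.boxPoints(r)
        print(stt[i],ce[i],onz('top',*ce[i],.083),[onz('top',*q,.083)[:2] for q in bp])
```

```text
(500, 806, 3)
post (396, 181) [ 0.6146 -0.4173  0.11  ]
knob (355, 187) [ 0.5918 -0.3138  0.163 ]
funnel (312, 194) [ 0.5778 -0.2182  0.155 ]
jars (325, 232) [ 0.4975 -0.2497  0.083 ]
jars (350, 255) [ 0.4428 -0.3081  0.083 ]
jars (383, 266) [ 0.4164 -0.3855  0.083 ]
```

View pics/c1.png

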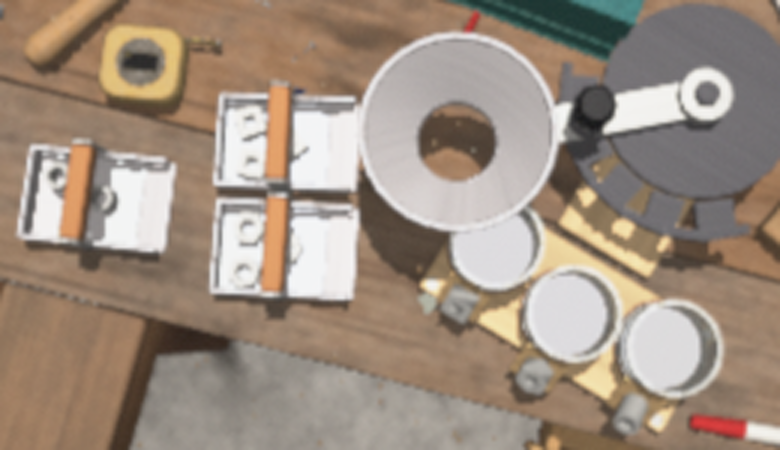

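View pics/c2.png

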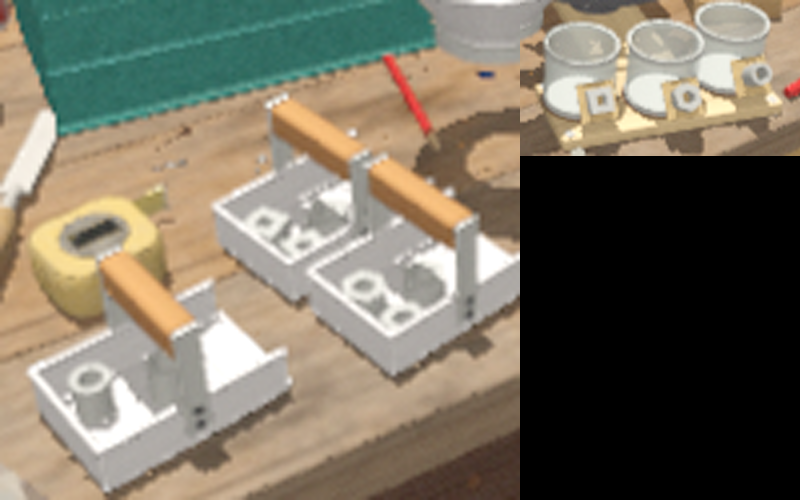

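The left scoop (crop 1, handle at (78,190)) holds sleeves. The upper-middle scoop (278,130) holds square nuts and the lower-middle scoop (273,245) holds hex nuts, and all noses point to -y. The jar tags read left = square nut, middle = hex nut, right = sleeve. I'll fix the handle mask and fit the stand.

```bash
cat >> h.py <<'E'
def handles(t=None):
    """orange handle bars in the top view: centre, length, bar direction (deg, world), at top height .083"""
    if t is None: t=camera('top')
    hsv=cv2.cvtColor(np.ascontiguousarray(t),cv2.COLOR_RGB2HSV)
    k=cv2.inRange(hsv,(7,120,110),(19,255,255));k[:,:150]=0;k[:,340:]=0;k[:165]=0;k[300:]=0
    n,l,s,ce=cv2.connectedComponentsWithStats(k);out=[]
    for i in range(1,n):
        if s[i,4]<100: continue
        r=cv2.minAreaRect(cv2.findContours((l==i).astype('uint8'),0,2)[0][0]);b=[onz('top',*q,.083)[:2] for q in cv2.boxPoints(r)]
        e=[b[1]-b[0],b[2]-b[1]];e=e[np.argmax([np.linalg.norm(v) for v in e])]
        out.append((np.mean(b,0).round(4),round(float(np.linalg.norm(e)),3),round(float(np.degrees(np.arctan2(e[1],e[0]))%180),1),s[i].tolist()))
    return out
E
python3 - <<'E'
from h import *
t=cv2.imread('pics/t1.png')[:,:,::-1]
for o in handles(t): print(o)
print('px',t[210,187],t[195,252])
# ellipse-ish refine of funnel and jars is skipped; fit stand x,y,yaw to funnel+jars
from scipy.optimize import least_squares
P=np.array([[.5778,-.2182],[.4975,-.2497],[.4428,-.3081],[.4164,-.3855]])
f=lambda q:(np.array([[q[0]+.2*np.cos(q[2]+.419*i),q[1]+.2*np.sin(q[2]+.419*i)] for i in range(4)])-P).ravel()
r=least_squares(f,[.61,-.417,1.75]);print(r.x,np.degrees(r.x[2]),r.fun.reshape(4,2).round(4))
for i in range(4):
    a=r.x[2]+.419*i;print(i,'knob',(r.x[:2]+.095*np.array([np.cos(a),np.sin(a)])).round(4),'mouth',(r.x[:2]+.2*np.array([np.cos(a),np.sin(a)])).round(4),np.degrees(a))
E
```

```text
(array([ 0.5909, -0.0771]), 0.071, 177.5, [249, 179, 8, 30, 197])
(array([0.544 , 0.0805]), 0.071, 174.7, [181, 199, 10, 30, 205])
(array([ 0.5012, -0.0759]), 0.071, 177.7, [248, 216, 8, 31, 195])
px [219 151 101] [227 162 107]
[ 0.61271521 -0.413951    1.74951514] 100.23983375997227 [[-0.0006  0.0011]
 [ 0.0027  0.0011]
 [-0.0002 -0.0006]
 [-0.0019 -0.0015]]
0 knob [ 0.5958 -0.3205] mouth [ 0.5772 -0.2171] 100.23983375997227
1 knob [ 0.5593 -0.3354] mouth [ 0.5002 -0.2486] 124.24676537595377
2 knob [ 0.5319 -0.364 ] mouth [ 0.4426 -0.3087] 148.25369699193527
3 knob [ 0.5186 -0.4012] mouth [ 0.4145 -0.387 ] 172.26062860791674
```

Emit:
apply_moves(
  deltas=[
    {"translation": [0.03,0.02,0.03],"turn": [0,0,0.12],"hand": 0.06},
    {"translation": [0.037,0.024,0.03],"turn": [0,0,0.125],"hand": 0.06},
    {"translation": [0.037,0.024,0],"turn": [0,0,0.125],"hand": 0.06},
    {"translation": [0.037,0.024,0],"turn": [0,0,0.125],"hand": 0.06},
    {"translation": [0.037,0.024,0],"turn": [0,0,0.125],"hand": 0.06},
  ],
)

```text
time: 0.6
ee_pos: [0.3278, -0.488, 0.2952]
eef_rot: [0.906, 0.423, -0.003, -0.002]
ft_force: [1.0, -0.6, 0.4]
width: 0.0616
```

Emit:
apply_moves(
  deltas=[
    {"translation": [0.037,0.024,0],"turn": [0,0,0.125],"hand": 0.06},
    {"translation": [0.037,0.024,0],"turn": [0,0,0.125],"hand": 0.06},
    {"translation": [0.037,0.024,0],"turn": [0,0,0.125],"hand": 0.06},
    {"translation": [0.037,0.024,0],"turn": [0,0,0.125],"hand": 0.06},
    {"translation": [0.037,0.024,0],"turn": [0,0,0.125],"hand": 0.06},
  ],
)

```text
time: 1.1
ee_pos: [0.5187, -0.3618, 0.2943]
eef_rot: [0.723, 0.691, -0.004, -0.001]
ft_force: [0.7, -1.1, -0.4]
width: 0.06
```

Emit:
apply_moves(
  deltas=[
    {"translation": [0.03,0.016,-0.02],"turn": [0,0,0.1],"hand": 0.06},
    {"translation": [0.03,0.016,-0.02],"turn": [0,0,0.1],"hand": 0.06},
    {"translation": [0.014,0.007,-0.02],"turn": [0,0,0.02],"hand": 0.06},
    {"translation": [0,0,0],"turn": [0,0,0],"hand": 0.06},
  ],
)

```text
time: 1.5
ee_pos: [0.6001, -0.3134, 0.2305]
eef_rot: [0.634, 0.774, -0.002, -0.002]
ft_force: [0.6, -0.5, -0.4]
width: 0.06
```

Run:
```python
from h import *
s=st()
t=snap('top');sc=snap('scene')
a=cv2.resize(t[120:270,270:430],(640,600),interpolation=cv2.INTER_CUBIC)
cv2.imwrite('pics/k1.png',a[:,:,::-1])
```

```text
{'time': 1.5, 'ee_pos': [0.6, -0.313, 0.231], 'eef_rot': [0.634, 0.774, -0.002, -0.002], 'ft_force': [0.589, -0.454, -0.373], 'width': 0.06, 'joint_positions': [0.75, 0.501, -0.497, 1.287, 0.236, 1.417, 0.466]}
```

View pics/k1.png

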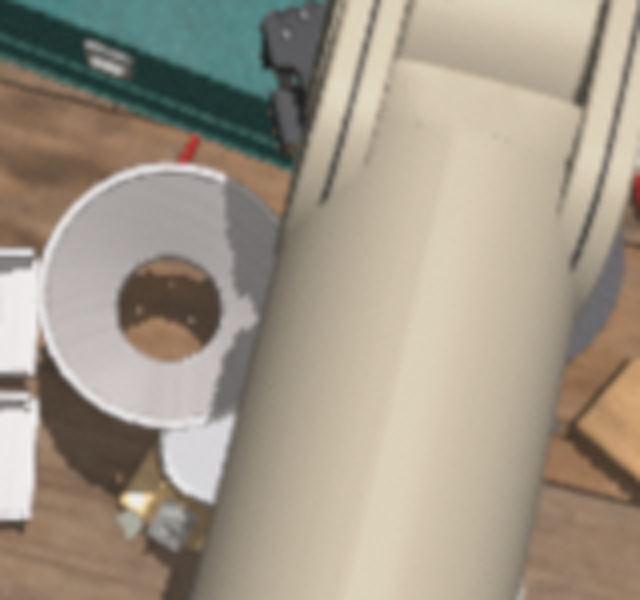

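The arm hides the knob from above, and the funnel is undisturbed. I'll descend using the stand fit.

Emit:
apply_moves(
  deltas=[
    {"translation": [-0.004,-0.007,-0.01],"turn": [0,0,0],"hand": 0.06},
    {"translation": [0,0,-0.01],"turn": [0,0,0],"hand": 0.06},
    {"translation": [0,0,0],"turn": [0,0,0],"hand": 0.06},
  ],
)

```text
time: 1.9
ee_pos: [0.593, -0.3277, 0.2158]
eef_rot: [0.638, 0.77, -0.003, 0.002]
ft_force: [-0.1, 0.1, 0.3]
width: 0.0598
```

Run:
```python
from h import *
s=st()
sc=snap('scene')
u,v=map(int,proj('scene',(.5958,-.3205,.16)));print(u,v, proj('scene',s['ee_pos']),proj('scene',(.5958,-.3205,.163)))
a=cv2.resize(sc[v-75:v+50,u-80:u+80],(768,600),interpolation=cv2.INTER_CUBIC)
cv2.imwrite('pics/k2.png',a[:,:,::-1])
```

```text
{'time': 1.9, 'ee_pos': [0.593, -0.328, 0.216], 'eef_rot': [0.638, 0.77, -0.003, 0.002], 'ft_force': [-0.057, 0.145, 0.258], 'width': 0.06, 'joint_positions': [0.77, 0.502, -0.489, 1.315, 0.24, 1.379, 0.475]}
334 149 [337.8 129.7] [334.7 148.4]
```

View pics/k2.png

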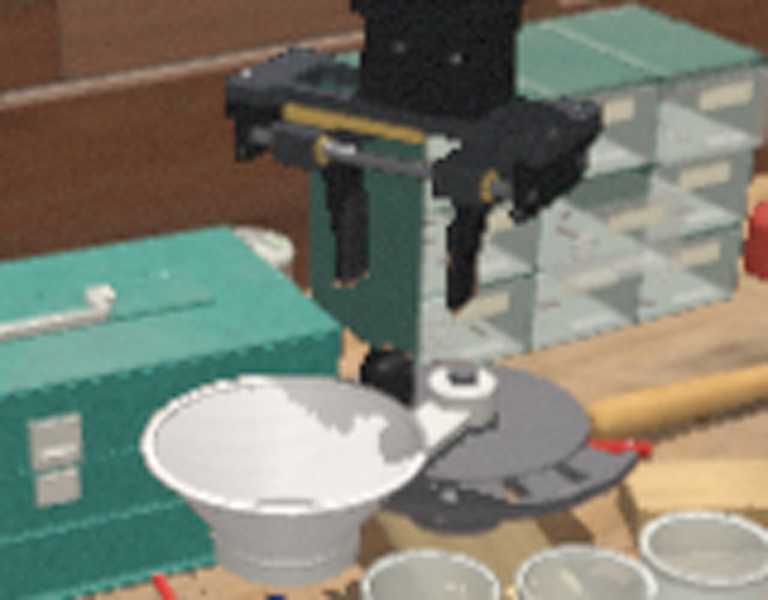

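The open jaws hang right above the knob. The knob is at about (335,149) in the scene picture, which matches the fit's projection. I'll descend and grip.

Emit:
apply_moves(
  deltas=[
    {"translation": [0.003,0.007,-0.02],"turn": [0,0,0],"hand": 0.06},
    {"translation": [0,0,-0.02],"turn": [0,0,0],"hand": 0.06},
    {"translation": [0,0,-0.02],"turn": [0,0,0],"hand": 0.06},
    {"translation": [0,0,-0.012],"turn": [0,0,0],"hand": 0.06},
    {"translation": [0,0,0],"turn": [0,0,0],"hand": 0.06},
  ],
)

```text
time: 2.45
ee_pos: [0.5956, -0.3241, 0.1461]
eef_rot: [0.64, 0.768, -0.003, 0.006]
ft_force: [0.0, 0.2, -0.6]
width: 0.0601
```

Emit:
apply_moves(
  deltas=[
    {"translation": [0,0.003,-0.003],"turn": [0,0,0],"hand": 0.06},
    {"translation": [0,0,0],"turn": [0,0,0],"hand": 0.02},
    {"translation": [0,0,0],"turn": [0,0,0],"hand": 0.02},
    {"translation": [0,0,0],"turn": [0,0,0],"hand": 0.02},
    {"translation": [0,0,0],"turn": [0,0,0],"hand": 0.02},
  ],
  newtons=45,
)

```text
time: 2.95
ee_pos: [0.597, -0.3216, 0.147]
eef_rot: [0.64, 0.768, -0.003, 0.008]
ft_force: [-0.8, 0.5, -0.0]
width: 0.0356
```

Emit:
apply_moves(
  deltas=[
    {"translation": [0,0,0],"turn": [0,0,0],"hand": 0.02},
    {"translation": [0,0,0],"turn": [0,0,0],"hand": 0.02},
    {"translation": [0,0,0],"turn": [0,0,0],"hand": 0.02},
  ],
  newtons=45,
)

```text
time: 3.25
ee_pos: [0.5975, -0.3214, 0.1472]
eef_rot: [0.64, 0.768, -0.003, 0.009]
ft_force: [0.3, -0.1, -0.2]
width: 0.0299
```

Gripped at 30 mm. Next I'll lift the plunger.

Emit:
apply_moves(
  deltas=[
    {"translation": [0,0,0.006],"turn": [0,0,0],"hand": 0.02},
    {"translation": [0,0,0.006],"turn": [0,0,0],"hand": 0.02},
    {"translation": [0,0,0.004],"turn": [0,0,0],"hand": 0.02},
    {"translation": [0,0,0],"turn": [0,0,0],"hand": 0.02},
  ],
  newtons=60,
)

```text
time: 3.65
ee_pos: [0.5967, -0.3216, 0.1602]
eef_rot: [0.64, 0.768, -0.003, 0.007]
ft_force: [4.4, -2.0, -11.3]
width: 0.0303
```

Emit:
apply_moves(
  deltas=[
    {"translation": [-0.0128,-0.0032,0.001],"turn": [0,0,0.14],"hand": 0.02},
    {"translation": [-0.0123,-0.005,0.001],"turn": [0,0,0.14],"hand": 0.02},
    {"translation": [-0.0114,-0.0067,0.001],"turn": [0,0,0.14],"hand": 0.02},
    {"translation": [0,0,0],"turn": [0,0,0],"hand": 0.02},
  ],
)

```text
time: 4.05
ee_pos: [0.5583, -0.3391, 0.161]
eef_rot: [0.46, 0.888, -0.002, 0.007]
ft_force: [6.7, -1.1, -10.8]
width: 0.03
```

Emit:
apply_moves(
  deltas=[
    {"translation": [0.003,0.0023,0],"turn": [0,0,-0.02],"hand": 0.02},
    {"translation": [0,0,0],"turn": [0,0,0],"hand": 0.02},
  ],
)

```text
time: 4.25
ee_pos: [0.5617, -0.3365, 0.1604]
eef_rot: [0.473, 0.881, -0.002, 0.007]
ft_force: [4.4, -2.9, -11.0]
width: 0.0297
```

Emit:
apply_moves(
  deltas=[
    {"translation": [-0.0005,-0.0003,-0.004],"turn": [0,0,0],"hand": 0.02},
    {"translation": [0,0,-0.004],"turn": [0,0,0],"hand": 0.02},
    {"translation": [0,0,-0.004],"turn": [0,0,0],"hand": 0.02},
    {"translation": [0,0,0],"turn": [0,0,0],"hand": 0.02},
  ],
)

```text
time: 4.65
ee_pos: [0.5623, -0.3362, 0.1474]
eef_rot: [0.476, 0.88, -0.003, 0.007]
ft_force: [0.7, -3.3, -7.6]
width: 0.0298
```

Emit:
apply_moves(
  deltas=[
    {"translation": [0,0,-0.0015],"turn": [0,0,0],"hand": 0.02},
    {"translation": [0,0,0],"turn": [0,0,0],"hand": 0.02},
  ],
)

```text
time: 4.85
ee_pos: [0.5627, -0.3359, 0.1474]
eef_rot: [0.476, 0.879, -0.003, 0.008]
ft_force: [0.1, -2.0, -8.1]
width: 0.0298
```

Emit:
apply_moves(
  deltas=[
    {"translation": [-0.005,-0.003,0],"turn": [0,0,0],"hand": 0.02},
  ],
)

```text
time: 4.95
ee_pos: [0.5603, -0.3374, 0.148]
eef_rot: [0.475, 0.88, -0.001, 0.01]
ft_force: [26.8, 6.5, -16.7]
width: 0.0298
```

Emit:
apply_moves(
  deltas=[
    {"translation": [0.005,0.003,0],"turn": [0,0,0],"hand": 0.06},
    {"translation": [0,0,0],"turn": [0,0,0],"hand": 0.06},
    {"translation": [0,0,0],"turn": [0,0,0],"hand": 0.06},
  ],
)

```text
time: 5.25
ee_pos: [0.5653, -0.3338, 0.1492]
eef_rot: [0.475, 0.88, -0.001, 0.01]
ft_force: [-0.1, 0.5, 0.3]
width: 0.0464
```

The arm is locked over the left jar: a 27 N side push was resisted and released. Next is the square-nut scoop.

Emit:
apply_moves(
  deltas=[
    {"translation": [0,0,0.025],"turn": [0,0,0],"hand": 0.06},
    {"translation": [0,0,0.04],"turn": [0,0,0],"hand": 0.055},
    {"translation": [0.004,0.035,0.01],"turn": [0,0,0.13],"hand": 0.055},
    {"translation": [0.004,0.037,0],"turn": [0,0,0.14],"hand": 0.055},
    {"translation": [0.004,0.037,0],"turn": [0,0,0.14],"hand": 0.055},
  ],
)

```text
time: 5.75
ee_pos: [0.577, -0.2271, 0.2293]
eef_rot: [0.285, 0.959, -0.0, 0.012]
ft_force: [1.3, 0.0, -0.2]
width: 0.055
```

Emit:
apply_moves(
  deltas=[
    {"translation": [0.004,0.037,0],"turn": [0,0,0.14],"hand": 0.055},
    {"translation": [0.004,0.037,0],"turn": [0,0,0.14],"hand": 0.055},
    {"translation": [0.004,0.037,0],"turn": [0,0,0.14],"hand": 0.055},
    {"translation": [0,0,0],"turn": [0,0,0],"hand": 0.055},
  ],
)

```text
time: 6.15
ee_pos: [0.5907, -0.1041, 0.2337]
eef_rot: [0.063, 0.998, 0.003, 0.015]
ft_force: [-0.8, 0.2, 0.2]
width: 0.0548
```

Run:
```python
from h import *
s=st()
snap('scene','s2.png');t=snap('top','t2.png')
for o in handles(t): print(o)
```

```text
{'time': 6.15, 'ee_pos': [0.591, -0.104, 0.234], 'eef_rot': [0.063, 0.998, 0.003, 0.015], 'ft_force': [-0.753, 0.226, 0.24], 'width': 0.055, 'joint_positions': [0.752, 0.364, -0.819, 1.528, 0.267, 1.335, 1.356]}
(array([0.5438, 0.0807]), 0.07, 174.3, [181, 199, 9, 30, 197])
```

View pics/s2.png

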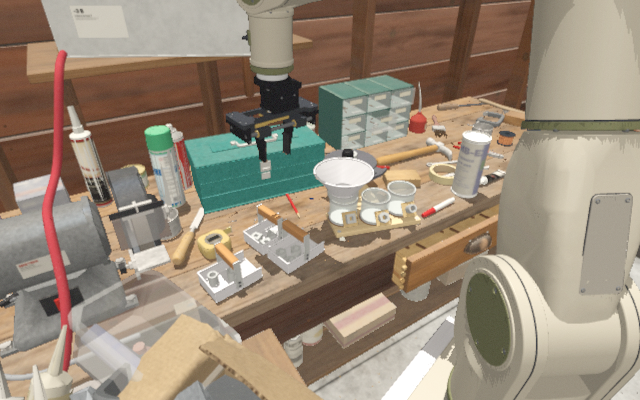

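The funnel is now over the left jar at (343,175), and the scoops look unmoved. I'll square up and descend on the square-nut scoop.

Emit:
apply_moves(
  deltas=[
    {"translation": [0,0.026,-0.03],"turn": [-0.004,0.03,0.08],"hand": 0.055},
    {"translation": [0,0,-0.035],"turn": [0,0,0],"hand": 0.055},
    {"translation": [0,0,0],"turn": [0,0,0],"hand": 0.055},
  ],
)

```text
time: 6.55
ee_pos: [0.5912, -0.0886, 0.1681]
eef_rot: [0.033, 0.999, -0.002, 0.001]
ft_force: [-0.8, -0.7, -1.2]
width: 0.0548
```

```bash
cat >> h.py <<'E'
def tool(s=None):
    from scipy.spatial.transform import Rotation as Ro
    s=s or readout.read_state();R=Ro.from_quat(s['eef_rot']).as_matrix()
    print('t',round(s['time'],2),'p',np.round(s['ee_pos'],4),'z',R[:,2].round(3),'x ang',np.degrees(np.arctan2(R[1,0],R[0,0])).round(1),'y',R[:,1].round(3),'F',np.round(s['ft_force'],1),'w',round(s['width'],4),'q',np.round(s['joint_positions'],2))
def orange(img):
    hsv=cv2.cvtColor(np.ascontiguousarray(img),cv2.COLOR_RGB2HSV);k=cv2.inRange(hsv,(7,120,110),(19,255,255));k[:195]=0;k[300:]=0;k[:,:205]=0;k[:,320:]=0
    n,l,s,ce=cv2.connectedComponentsWithStats(k);return [(ce[i].round(1).tolist(),s[i].tolist()) for i in range(1,n) if s[i,4]>40]
E
python3 - <<'E'
from h import *
tool()
for f in('s1','s2'): print(f,orange(cv2.imread(f'pics/{f}.png')[:,:,::-1]))
print(orange(snap('scene')))
for p in((.591,-.077,.078),(.501,-.076,.078),(.544,.0805,.078)): print(proj('scene',p))
E
```

```text
t 6.55 p [ 0.5912 -0.0886  0.1681] z [ 0.002 -0.004 -1.   ] x ang 176.2 y [ 0.067  0.998 -0.004] F [-0.8 -0.7 -1.2] w 0.0548 q [ 0.7   0.43 -0.81  1.59  0.33  1.25  1.34]
s1 [([268.2, 213.5], [258, 205, 23, 19, 201]), ([293.8, 229.4], [282, 220, 26, 21, 242]), ([225.3, 253.5], [215, 243, 23, 25, 246])]
s2 [([268.1, 213.5], [258, 205, 22, 19, 193]), ([293.7, 229.6], [283, 220, 25, 22, 235]), ([225.3, 253.6], [215, 243, 22, 25, 221])]
[([268.1, 213.5], [258, 205, 22, 20, 200]), ([293.8, 229.6], [283, 220, 25, 22, 235]), ([225.2, 253.3], [215, 243, 23, 24, 238])]
[269.4 212.7]
[295.1 228.5]
[227.3 253.2]
```

Emit:
apply_moves(
  deltas=[
    {"translation": [0,0.008,-0.03],"turn": [0,0,0.02],"hand": 0.055},
    {"translation": [0,0.003,-0.03],"turn": [0,0,0],"hand": 0.055},
    {"translation": [0,0,-0.02],"turn": [0,0,0],"hand": 0.055},
    {"translation": [0,0,-0.012],"turn": [0,0,0],"hand": 0.055},
    {"translation": [0,0,0],"turn": [0,0,0],"hand": 0.055},
  ],
)

```text
time: 7.1
ee_pos: [0.5977, -0.0829, 0.0862]
eef_rot: [0.029, 1.0, -0.004, 0.009]
ft_force: [-0.2, -0.1, 0.4]
width: 0.0548
```

Emit:
apply_moves(
  deltas=[
    {"translation": [-0.006,0.006,-0.01],"turn": [0,0.015,0],"hand": 0.055},
    {"translation": [0,0,-0.006],"turn": [0,0,0],"hand": 0.055},
    {"translation": [0,0,-0.002],"turn": [0,0,0],"hand": 0.055},
  ],
)

```text
time: 7.4
ee_pos: [0.5935, -0.0777, 0.071]
eef_rot: [0.031, 1.0, -0.004, 0.003]
ft_force: [0.2, 0.4, 0.1]
width: 0.055
```

Emit:
apply_moves(
  deltas=[
    {"translation": [-0.001,0,-0.003],"turn": [0,0,0],"hand": 0.0},
    {"translation": [0,0,0],"turn": [0,0,0],"hand": 0.0},
    {"translation": [0,0,0],"turn": [0,0,0],"hand": 0.0},
    {"translation": [0,0,0],"turn": [0,0,0],"hand": 0.0},
    {"translation": [0,0,0],"turn": [0,0,0],"hand": 0.0},
  ],
  newtons=50,
)

```text
time: 7.9
ee_pos: [0.593, -0.0777, 0.0688]
eef_rot: [0.031, 1.0, -0.005, 0.004]
ft_force: [-0.6, -0.2, 0.6]
width: 0.0229
```

Emit:
apply_moves(
  deltas=[
    {"translation": [0,0,0],"turn": [0,0,0],"hand": 0.0},
    {"translation": [0,0,0],"turn": [0,0,0],"hand": 0.0},
    {"translation": [0,0,0],"turn": [0,0,0],"hand": 0.0},
  ],
)

```text
time: 8.2
ee_pos: [0.5931, -0.0775, 0.0689]
eef_rot: [0.03, 1.0, -0.004, 0.004]
ft_force: [-0.6, -0.2, -0.3]
width: 0.0173
```

Gripped the handle at 17 mm. Now I'll lift.

Emit:
apply_moves(
  deltas=[
    {"translation": [0,0,0.02],"turn": [0,0,0],"hand": 0.0},
    {"translation": [0,0,0.03],"turn": [0,0,0],"hand": 0.0},
    {"translation": [0,0,0.035],"turn": [0,0,0],"hand": 0.0},
    {"translation": [0,0,0.035],"turn": [0,0,0],"hand": 0.0},
    {"translation": [0,0,0.035],"turn": [0,0,0],"hand": 0.0},
  ],
)

```text
time: 8.7
ee_pos: [0.5868, -0.0781, 0.2207]
eef_rot: [0.03, 1.0, -0.004, -0.004]
ft_force: [0.5, 0.0, -4.4]
width: 0.0172
```

Emit:
apply_moves(
  deltas=[
    {"translation": [-0.005,-0.005,0.03],"turn": [0,0,-0.06],"hand": 0.0},
    {"translation": [-0.01,-0.01,0.015],"turn": [0,0,-0.13],"hand": 0.0},
    {"translation": [-0.01,-0.015,0],"turn": [0,0,-0.14],"hand": 0.0},
    {"translation": [-0.01,-0.015,0],"turn": [0,0,-0.14],"hand": 0.0},
  ],
)

```text
time: 9.1
ee_pos: [0.5522, -0.1211, 0.2716]
eef_rot: [0.266, 0.964, -0.002, -0.002]
ft_force: [-0.1, 0.1, -4.4]
width: 0.0178
```

Run:
```python
from h import *
tool()
```

```text
t 9.1 p [ 0.5522 -0.1211  0.2716] z [-0.006 -0.003 -1.   ] x ang 149.1 y [ 0.514  0.858 -0.006] F [-0.1  0.1 -4.4] w 0.0178 q [ 0.77  0.27 -0.76  1.53  0.19  1.42  1.03]
```

Emit:
apply_moves(
  deltas=[
    {"translation": [-0.005,-0.011,0],"turn": [0,0,-0.135],"hand": 0.0},
    {"translation": [-0.005,-0.011,0],"turn": [0,0,-0.135],"hand": 0.0},
    {"translation": [-0.005,-0.011,0],"turn": [0,0,-0.135],"hand": 0.0},
    {"translation": [-0.005,-0.011,0],"turn": [0,0,-0.135],"hand": 0.0},
    {"translation": [-0.005,-0.011,0],"turn": [0,0,-0.135],"hand": 0.0},
  ],
)

```text
time: 9.6
ee_pos: [0.5234, -0.1792, 0.2696]
eef_rot: [0.583, 0.812, -0.003, -0.005]
ft_force: [0.1, -0.3, -2.5]
width: 0.0175
```

Emit:
apply_moves(
  deltas=[
    {"translation": [-0.005,-0.011,0],"turn": [0,0,-0.135],"hand": 0.0},
    {"translation": [-0.005,-0.011,0],"turn": [0,0,-0.135],"hand": 0.0},
    {"translation": [-0.005,-0.011,0],"turn": [0,0,-0.135],"hand": 0.0},
    {"translation": [-0.005,-0.011,0],"turn": [0,0,-0.135],"hand": 0.0},
    {"translation": [0,0,0],"turn": [0,0,0],"hand": 0.0},
  ],
)

```text
time: 10.1
ee_pos: [0.4995, -0.2265, 0.2666]
eef_rot: [0.787, 0.616, -0.003, -0.008]
ft_force: [0.1, -0.9, -3.0]
width: 0.0177
```

Run:
```python
from h import *
tool()
s=snap('scene');cv2.imwrite('pics/s3.png',cv2.resize(s[60:310,180:500],(768,600))[:,:,::-1])
```

```text
t 10.1 p [ 0.4995 -0.2265  0.2666] z [-0.015  0.01  -1.   ] x ang 76.1 y [ 0.971 -0.24  -0.017] F [ 0.1 -0.9 -3. ] w 0.0177 q [ 0.82  0.2  -0.55  1.58  0.1   1.4   0.02]
```

View pics/s3.png

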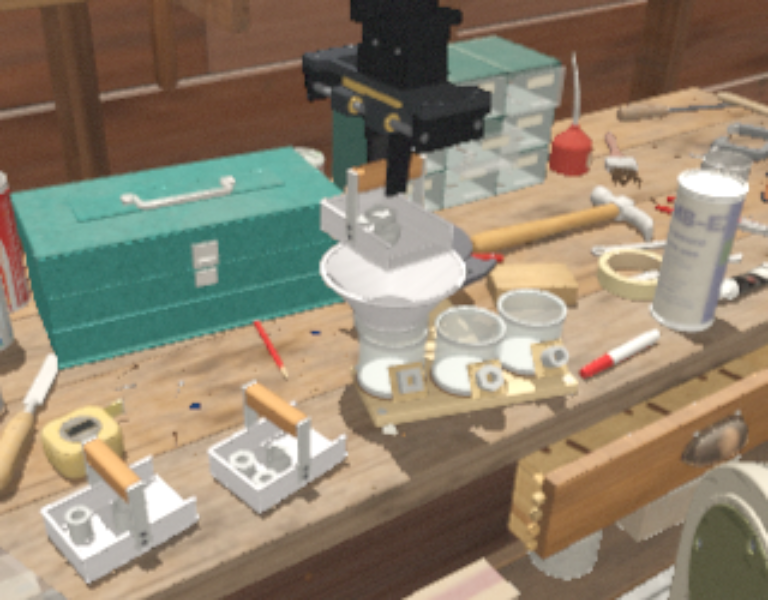

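The scoop is above the funnel with its nose toward the robot and the nuts still in it. Two scoops remain at lower left. I'll finish the yaw and start tipping.

Emit:
apply_moves(
  deltas=[
    {"translation": [-0.001,-0.01,0],"turn": [0,0,-0.1],"hand": 0.0},
    {"translation": [-0.001,-0.008,0],"turn": [0,0,-0.1],"hand": 0.0},
    {"translation": [0,0,0],"turn": [-0.06,-0.12,0],"hand": 0.0},
    {"translation": [0,0,0],"turn": [-0.06,-0.12,0],"hand": 0.0},
    {"translation": [0,0,0],"turn": [-0.06,-0.12,0],"hand": 0.0},
  ],
)

```text
time: 10.65
ee_pos: [0.5016, -0.2389, 0.2623]
eef_rot: [0.821, 0.537, 0.103, 0.163]
ft_force: [-0.3, 1.4, -3.8]
width: 0.0174
```

Run:
```python
from h import *
tool()
```

```text
t 10.65 p [ 0.5016 -0.2389  0.2623] z [ 0.344 -0.157 -0.926] x ang 66.3 y [ 0.848 -0.371  0.378] F [-0.3  1.4 -3.8] w 0.0174 q [ 0.9  -0.09 -0.52  1.92 -0.03  0.91 -0.03]
```

Emit:
apply_moves(
  deltas=[
    {"translation": [-0.002,-0.004,0],"turn": [-0.06,-0.12,0],"hand": 0.0},
    {"translation": [-0.002,-0.003,0],"turn": [-0.06,-0.12,0],"hand": 0.0},
  ],
)

```text
time: 10.85
ee_pos: [0.498, -0.2434, 0.2626]
eef_rot: [0.787, 0.523, 0.169, 0.28]
ft_force: [1.7, 1.8, -4.5]
width: 0.0177
```

Run:
```python
from h import *
tool()
```

```text
t 10.85 p [ 0.498  -0.2434  0.2626] z [ 0.559 -0.264 -0.786] x ang 66.6 y [ 0.728 -0.297  0.618] F [ 1.7  1.8 -4.5] w 0.0177 q [ 0.89 -0.27 -0.48  2.16 -0.17  0.56  0.1 ]
```

Emit:
apply_moves(
  deltas=[
    {"translation": [0.003,-0.002,0.01],"turn": [-0.06,-0.12,0],"hand": 0.0},
    {"translation": [0.003,-0.002,0.01],"turn": [-0.06,-0.12,0],"hand": 0.0},
    {"translation": [0,0,0],"turn": [0,0,0],"hand": 0.0},
    {"translation": [0,0,0],"turn": [0,0,0],"hand": 0.0},
  ],
)

```text
time: 11.25
ee_pos: [0.5007, -0.2424, 0.2788]
eef_rot: [0.737, 0.502, 0.228, 0.39]
ft_force: [-0.1, 0.1, -1.2]
width: 0.0177
```

Run:
```python
from h import *
tool()
s=snap('scene');t=snap('top')
m=np.vstack([cv2.resize(s[90:240,270:420],(600,600),interpolation=cv2.INTER_CUBIC)])
cv2.imwrite('pics/s4.png',m[:,:,::-1])
```

```text
t 11.25 p [ 0.5007 -0.2424  0.2788] z [ 0.728 -0.347 -0.592] x ang 66.9 y [ 0.563 -0.191  0.804] F [-0.1  0.1 -1.2] w 0.0177 q [ 0.79 -0.38 -0.4   2.35 -0.29  0.22  0.21]
```

View pics/s4.png

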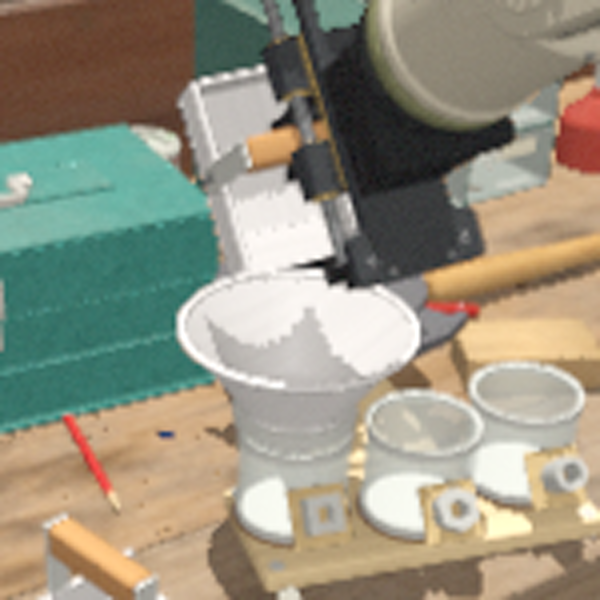

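Tilted 54° the scoop looks empty, and the wrist force fell from about 4 N to 1.2 N, about the weight of an empty scoop. I'll hold briefly, then tip back and check the jar.

Emit:
apply_moves(
  deltas=[
    {"translation": [0,0,0],"turn": [0,0,0],"hand": 0.0},
    {"translation": [0,0,0],"turn": [0,0,0],"hand": 0.0},
    {"translation": [0,0,0.005],"turn": [0.06,0.12,0],"hand": 0.0},
    {"translation": [0,0,0],"turn": [0.06,0.12,0],"hand": 0.0},
    {"translation": [0,0,0],"turn": [0.06,0.12,0],"hand": 0.0},
  ],
)

```text
time: 11.85
ee_pos: [0.4986, -0.2419, 0.2806]
eef_rot: [0.801, 0.543, 0.13, 0.218]
ft_force: [1.7, 1.1, -2.7]
width: 0.0174
```

Emit:
apply_moves(
  deltas=[
    {"translation": [0,0,0],"turn": [0.06,0.12,0],"hand": 0.0},
    {"translation": [0,0,0],"turn": [0.06,0.12,0],"hand": 0.0},
    {"translation": [0.01,0.01,0],"turn": [0.06,0.12,0],"hand": 0.0},
    {"translation": [0.01,0.02,0],"turn": [0.03,0.06,0.13],"hand": 0.0},
    {"translation": [0.01,0.03,0],"turn": [0,0,0.14],"hand": 0.0},
  ],
)

```text
time: 12.35
ee_pos: [0.5305, -0.1925, 0.2852]
eef_rot: [0.75, 0.662, 0.014, 0.005]
ft_force: [0.4, 0.1, -2.8]
width: 0.0178
```

Emit:
apply_moves(
  deltas=[
    {"translation": [0.01,0.03,0],"turn": [0,0,0.14],"hand": 0.0},
    {"translation": [0.01,0.03,0],"turn": [0,0,0.14],"hand": 0.0},
    {"translation": [0.01,0.03,0],"turn": [0,0,0.14],"hand": 0.0},
    {"translation": [0,0,0],"turn": [0,0,0],"hand": 0.0},
  ],
)

```text
time: 12.75
ee_pos: [0.5655, -0.0977, 0.2858]
eef_rot: [0.586, 0.81, 0.018, 0.0]
ft_force: [0.1, 0.4, -1.9]
width: 0.0175
```

Run:
```python
from h import *
tool()
s=snap('scene');t=snap('top')
for o in handles(t): print(o)
print(orange(s))
a=cv2.resize(s[60:230,240:420],(540,510),interpolation=cv2.INTER_CUBIC)
b=cv2.resize(t[170:270,280:340],(240,400),interpolation=cv2.INTER_CUBIC)
m=np.zeros((510,780,3),np.uint8);m[:,:540]=a;m[:400,540:]=b
cv2.imwrite('pics/s5.png',m[:,:,::-1])
```

```text
t 12.75 p [ 0.5655 -0.0977  0.2858] z [ 0.022  0.029 -0.999] x ang 108.2 y [0.95  0.312 0.03 ] F [ 0.1  0.4 -1.9] w 0.0175 q [ 0.75  0.27 -0.77  1.51  0.16  1.42  0.3 ]
[([293.6, 229.6], [283, 220, 24, 22, 233]), ([225.0, 253.6], [215, 243, 22, 24, 186])]
```

View pics/s5.png

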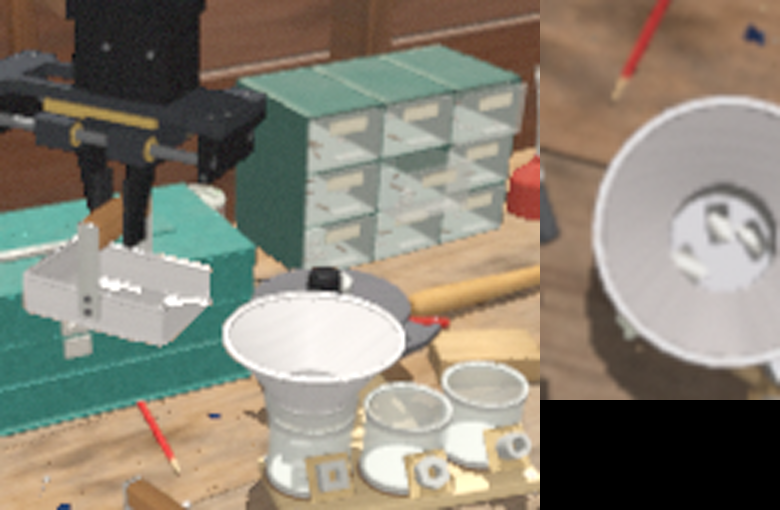

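The top view through the funnel shows three square nuts in the left jar, and the scoop is empty. I'll set the scoop back at its place.

Emit:
apply_moves(
  deltas=[
    {"translation": [0.006,0.004,0],"turn": [-0.025,0.02,0.13],"hand": 0.0},
    {"translation": [0.006,0.004,0],"turn": [0,0,0.14],"hand": 0.0},
    {"translation": [0.006,0.004,0],"turn": [0,0,0.14],"hand": 0.0},
    {"translation": [0.004,0.002,0],"turn": [0,0,0.14],"hand": 0.0},
    {"translation": [0.004,0,0],"turn": [0,0,0.14],"hand": 0.0},
  ],
)

```text
time: 13.35
ee_pos: [0.5913, -0.0987, 0.2859]
eef_rot: [0.283, 0.959, -0.001, -0.0]
ft_force: [-0.0, 0.5, -1.8]
width: 0.0174
```

Emit:
apply_moves(
  deltas=[
    {"translation": [0.002,0,-0.01],"turn": [0,0,0.14],"hand": 0.0},
    {"translation": [0,0,-0.03],"turn": [0,0,0.14],"hand": 0.0},
    {"translation": [0,0,-0.03],"turn": [0,0,0.1],"hand": 0.0},
    {"translation": [0,0,0],"turn": [0,0,0],"hand": 0.0},
  ],
)

```text
time: 13.75
ee_pos: [0.5941, -0.1077, 0.2145]
eef_rot: [0.096, 0.995, -0.002, 0.001]
ft_force: [-0.4, -0.7, -2.8]
width: 0.0174
```

Run:
```python
from h import *
tool()
```

```text
t 13.75 p [ 0.5941 -0.1077  0.2145] z [ 0.001 -0.003 -1.   ] x ang 169.0 y [ 0.19   0.982 -0.003] F [-0.4 -0.7 -2.8] w 0.0174 q [ 0.79  0.44 -0.9   1.52  0.35  1.36  1.24]
```

Emit:
apply_moves(
  deltas=[
    {"translation": [0.002,0.018,-0.02],"turn": [0,0,0.1],"hand": 0.0},
    {"translation": [0.002,0.012,-0.03],"turn": [0,0,0.03],"hand": 0.0},
    {"translation": [0,0,-0.03],"turn": [0,0,0],"hand": 0.0},
    {"translation": [0,0,-0.02],"turn": [0,0,0],"hand": 0.0},
    {"translation": [0,0,0],"turn": [0,0,0],"hand": 0.0},
  ],
)

```text
time: 14.25
ee_pos: [0.6011, -0.0856, 0.1181]
eef_rot: [0.045, 0.999, -0.003, 0.004]
ft_force: [-0.3, 0.3, -1.7]
width: 0.0175
```

Run:
```python
from h import *
tool()
```

```text
t 14.25 p [ 0.6011 -0.0856  0.1181] z [ 0.007 -0.007 -1.   ] x ang 174.8 y [ 0.091  0.996 -0.006] F [-0.3  0.3 -1.7] w 0.0175 q [ 0.73  0.53 -0.88  1.62  0.44  1.19  1.24]
```

Emit:
apply_moves(
  deltas=[
    {"translation": [-0.002,0.004,-0.02],"turn": [0.005,0.006,0],"hand": 0.0},
    {"translation": [-0.001,0.002,-0.018],"turn": [0,0,0],"hand": 0.0},
    {"translation": [0,0,0],"turn": [0,0,0],"hand": 0.0},
  ],
)

```text
time: 14.55
ee_pos: [0.5999, -0.0816, 0.081]
eef_rot: [0.05, 0.999, -0.001, 0.002]
ft_force: [1.1, -0.2, -3.4]
width: 0.0178
```

Run:
```python
from h import *
tool()
```

```text
t 14.55 p [ 0.5999 -0.0816  0.081 ] z [ 0.005 -0.003 -1.   ] x ang 174.3 y [ 0.1    0.995 -0.003] F [ 1.1 -0.2 -3.4] w 0.0178 q [ 0.71  0.57 -0.86  1.65  0.47  1.13  1.2 ]
```

Emit:
apply_moves(
  deltas=[
    {"translation": [0,0,-0.007],"turn": [0,0,0],"hand": 0.0},
    {"translation": [0,0,-0.004],"turn": [0,0,0],"hand": 0.0},
    {"translation": [0,0,-0.001],"turn": [0,0,0],"hand": 0.0},
  ],
)

```text
time: 14.85
ee_pos: [0.6008, -0.0818, 0.0693]
eef_rot: [0.05, 0.999, -0.002, 0.003]
ft_force: [-0.1, -0.1, -2.2]
width: 0.0174
```

Emit:
apply_moves(
  deltas=[
    {"translation": [0,0,-0.002],"turn": [0,0,0],"hand": 0.0},
    {"translation": [0,0,0],"turn": [0,0,0],"hand": 0.05},
    {"translation": [0,0,0],"turn": [0,0,0],"hand": 0.05},
    {"translation": [0,0,0],"turn": [0,0,0],"hand": 0.05},
  ],
)

```text
time: 15.25
ee_pos: [0.6024, -0.0814, 0.0709]
eef_rot: [0.05, 0.999, -0.002, 0.005]
ft_force: [-0.2, -0.1, 0.1]
width: 0.034
```

Emit:
apply_moves(
  deltas=[
    {"translation": [0,0,0.02],"turn": [0,0,0],"hand": 0.055},
    {"translation": [0,0,0.045],"turn": [0,0,0],"hand": 0.055},
    {"translation": [0,0,0.045],"turn": [0,0,0],"hand": 0.055},
    {"translation": [0,-0.01,0.04],"turn": [0,0,-0.05],"hand": 0.055},
    {"translation": [-0.006,-0.04,0.005],"turn": [0,0,-0.13],"hand": 0.055},
  ],
)

```text
time: 15.75
ee_pos: [0.5954, -0.1253, 0.2309]
eef_rot: [0.136, 0.991, 0.0, 0.004]
ft_force: [0.7, -0.6, 0.4]
width: 0.0547
```

Emit:
apply_moves(
  deltas=[
    {"translation": [-0.008,-0.04,0],"turn": [0,0,-0.14],"hand": 0.055},
    {"translation": [-0.008,-0.04,0],"turn": [0,0,-0.14],"hand": 0.055},
    {"translation": [-0.008,-0.04,0],"turn": [0,0,-0.14],"hand": 0.055},
    {"translation": [-0.005,-0.04,0],"turn": [0,0,-0.14],"hand": 0.055},
    {"translation": [0,0,0],"turn": [0,0,0],"hand": 0.055},
  ],
)

```text
time: 16.25
ee_pos: [0.5644, -0.2973, 0.2348]
eef_rot: [0.42, 0.908, -0.003, 0.008]
ft_force: [-0.3, 0.0, -1.8]
width: 0.0552
```

Run:
```python
from h import *
tool()
s=snap('scene');print(orange(s));t=snap('top');print(handles(t))
cv2.imwrite('pics/t3.png',t[:,:,::-1]);cv2.imwrite('pics/s6.png',s[:,:,::-1])
```

```text
t 16.25 p [ 0.5644 -0.2973  0.2348] z [ 0.011 -0.013 -1.   ] x ang 130.4 y [0.762 0.648 0.   ] F [-0.3  0.  -1.8] w 0.0552 q [ 0.94  0.44 -0.72  1.41  0.3   1.38  0.92]
[([267.6, 211.1], [258, 203, 21, 19, 180]), ([293.6, 229.6], [283, 220, 24, 21, 228]), ([225.2, 253.4], [215, 243, 23, 24, 242])]
[(array([ 0.5984, -0.083 ]), 0.071, 175.2, [251, 176, 9, 30, 187]), (array([0.5441, 0.0807]), 0.071, 174.1, [181, 199, 10, 30, 204]), (array([ 0.5012, -0.0758]), 0.071, 177.3, [248, 216, 8, 31, 196])]
```

All scoops are standing where expected. Next is the knob again.

Emit:
apply_moves(
  deltas=[
    {"translation": [-0.003,-0.025,-0.01],"turn": [0.01,0.01,-0.1],"hand": 0.055},
    {"translation": [0,-0.012,-0.01],"turn": [0,0,0],"hand": 0.055},
    {"translation": [0,0,0],"turn": [0,0,0],"hand": 0.055},
  ],
)

```text
time: 16.65
ee_pos: [0.5655, -0.3234, 0.2151]
eef_rot: [0.454, 0.891, 0.002, 0.002]
ft_force: [-1.0, -0.7, 0.6]
width: 0.0548
```

Emit:
apply_moves(
  deltas=[
    {"translation": [0,0,0],"turn": [0,0,0],"hand": 0.055},
  ],
)

```text
time: 16.75
ee_pos: [0.5661, -0.3217, 0.2151]
eef_rot: [0.453, 0.892, 0.002, 0.002]
ft_force: [-0.3, 0.8, 0.1]
width: 0.0551
```

Emit:
apply_moves(
  deltas=[
    {"translation": [-0.004,-0.012,-0.018],"turn": [0,0,-0.03],"hand": 0.055},
    {"translation": [0,0,-0.02],"turn": [0,0,0],"hand": 0.055},
    {"translation": [0,0,0],"turn": [0,0,0],"hand": 0.055},
  ],
)

```text
time: 17.05
ee_pos: [0.5644, -0.3287, 0.1782]
eef_rot: [0.461, 0.887, 0.003, 0.003]
ft_force: [-0.3, 0.5, 0.2]
width: 0.055
```

Emit:
apply_moves(
  deltas=[
    {"translation": [-0.004,-0.009,0],"turn": [0,0,0],"hand": 0.055},
    {"translation": [0,0,-0.015],"turn": [0,0,0],"hand": 0.055},
    {"translation": [0,0,-0.015],"turn": [0,0,0],"hand": 0.055},
    {"translation": [0,0,0],"turn": [0,0,0],"hand": 0.055},
  ],
)

```text
time: 17.45
ee_pos: [0.5617, -0.3366, 0.1491]
eef_rot: [0.459, 0.888, 0.003, 0.005]
ft_force: [-0.9, 0.6, -0.6]
width: 0.055
```

Emit:
apply_moves(
  deltas=[
    {"translation": [0,0,-0.002],"turn": [0,0,0],"hand": 0.02},
    {"translation": [0,0,0],"turn": [0,0,0],"hand": 0.02},
    {"translation": [0,0,0],"turn": [0,0,0],"hand": 0.02},
    {"translation": [0,0,0],"turn": [0,0,0],"hand": 0.02},
    {"translation": [0,0,0],"turn": [0,0,0],"hand": 0.02},
  ],
  newtons=50,
)

```text
time: 17.95
ee_pos: [0.5623, -0.3361, 0.1474]
eef_rot: [0.459, 0.889, 0.003, 0.005]
ft_force: [0.4, -1.5, -2.3]
width: 0.0301
```

Emit:
apply_moves(
  deltas=[
    {"translation": [0,0,0],"turn": [0,0,0],"hand": 0.02},
    {"translation": [0,0,0],"turn": [0,0,0],"hand": 0.02},
    {"translation": [0,0,0],"turn": [0,0,0],"hand": 0.02},
  ],
)

```text
time: 18.25
ee_pos: [0.5623, -0.3361, 0.1474]
eef_rot: [0.458, 0.889, 0.003, 0.005]
ft_force: [0.5, 0.5, -1.6]
width: 0.0299
```

Emit:
apply_moves(
  deltas=[
    {"translation": [0,0,0.006],"turn": [0,0,0],"hand": 0.02},
    {"translation": [0,0,0.006],"turn": [0,0,0],"hand": 0.02},
    {"translation": [0,0,0.004],"turn": [0,0,0],"hand": 0.02},
    {"translation": [0,0,0],"turn": [0,0,0],"hand": 0.02},
  ],
  newtons=60,
)

```text
time: 18.65
ee_pos: [0.562, -0.3362, 0.1623]
eef_rot: [0.458, 0.889, 0.004, 0.004]
ft_force: [4.7, -2.8, -12.1]
width: 0.0305
```

Emit:
apply_moves(
  deltas=[
    {"translation": [-0.01,-0.0077,0],"turn": [0,0,0.14],"hand": 0.02},
    {"translation": [-0.0092,-0.0091,0],"turn": [0,0,0.14],"hand": 0.02},
    {"translation": [-0.0055,-0.0073,0],"turn": [0,0,0.12],"hand": 0.02},
    {"translation": [0,0,0],"turn": [0,0,0],"hand": 0.02},
    {"translation": [0,0,0],"turn": [0,0,0],"hand": 0.02},
  ],
)

```text
time: 19.15
ee_pos: [0.5346, -0.3648, 0.1606]
eef_rot: [0.267, 0.964, 0.003, 0.003]
ft_force: [7.3, 1.9, -11.7]
width: 0.0296
```

Emit:
apply_moves(
  deltas=[
    {"translation": [0.0005,0.001,-0.004],"turn": [0,0,0],"hand": 0.02},
    {"translation": [0,0,-0.004],"turn": [0,0,0],"hand": 0.02},
    {"translation": [0,0,-0.004],"turn": [0,0,0],"hand": 0.02},
    {"translation": [0,0,-0.001],"turn": [0,0,0],"hand": 0.02},
  ],
)

```text
time: 19.55
ee_pos: [0.5352, -0.3642, 0.1473]
eef_rot: [0.268, 0.963, 0.003, 0.004]
ft_force: [-1.1, 0.6, 3.6]
width: 0.03
```

Emit:
apply_moves(
  deltas=[
    {"translation": [-0.003,-0.0045,0],"turn": [0,0,0],"hand": 0.02},
  ],
)

```text
time: 19.65
ee_pos: [0.5336, -0.3665, 0.1477]
eef_rot: [0.266, 0.964, 0.004, 0.004]
ft_force: [9.3, 7.3, -8.0]
width: 0.0305
```

Emit:
apply_moves(
  deltas=[
    {"translation": [0.002,0.003,0],"turn": [0,0,0],"hand": 0.055},
    {"translation": [0,0,0],"turn": [0,0,0],"hand": 0.055},
    {"translation": [0,0,0],"turn": [0,0,0],"hand": 0.055},
  ],
)

```text
time: 19.95
ee_pos: [0.5353, -0.3639, 0.1491]
eef_rot: [0.267, 0.964, 0.003, 0.004]
ft_force: [-1.1, -0.2, 0.0]
width: 0.0462
```

Emit:
apply_moves(
  deltas=[
    {"translation": [0,0,0.025],"turn": [0,0,0],"hand": 0.055},
    {"translation": [0,0,0.04],"turn": [0,0,0],"hand": 0.055},
    {"translation": [-0.004,0.035,0.01],"turn": [0,0,0.08],"hand": 0.055},
    {"translation": [-0.005,0.04,0],"turn": [0,0,0.1],"hand": 0.055},
    {"translation": [-0.005,0.04,0],"turn": [0,0,0.1],"hand": 0.055},
  ],
)

```text
time: 20.45
ee_pos: [0.5197, -0.2526, 0.228]
eef_rot: [0.131, 0.991, 0.002, 0.005]
ft_force: [0.2, -0.4, 0.5]
width: 0.0553
```

Emit:
apply_moves(
  deltas=[
    {"translation": [-0.005,0.04,0],"turn": [0,0,0.1],"hand": 0.055},
    {"translation": [-0.005,0.04,0],"turn": [0,0,0.1],"hand": 0.055},
    {"translation": [-0.005,0.04,0],"turn": [0,0,0.05],"hand": 0.055},
    {"translation": [0,0.025,0],"turn": [0,0,0],"hand": 0.055},
    {"translation": [0,0,0],"turn": [0,0,0],"hand": 0.055},
  ],
)

```text
time: 20.95
ee_pos: [0.5038, -0.0968, 0.2317]
eef_rot: [-0.004, 1.0, -0.0, 0.007]
ft_force: [0.2, -0.1, 0.3]
width: 0.0547
```

Run:
```python
from h import *
tool()
s=snap('scene','s7.png');print(orange(s));t=snap('top','t4.png');print(handles(t))
```

```text
t 20.95 p [ 0.5038 -0.0968  0.2317] z [ 0.013 -0.    -1.   ] x ang -179.6 y [-0.008  1.    -0.   ] F [ 0.2 -0.1  0.3] w 0.0547 q [ 1.04  0.2  -1.03  1.73  0.18  1.3   1.55]
[([267.8, 211.5], [259, 203, 20, 19, 160]), ([293.8, 230.1], [282, 220, 25, 21, 206]), ([225.2, 253.6], [215, 243, 23, 24, 203])]
[]
```

View pics/s7.png

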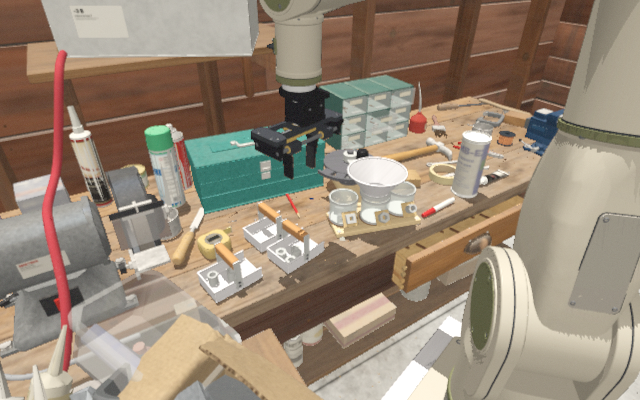

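The funnel is over the middle jar at (376,175) and the scoops are in place. I'll descend on the hex-nut scoop.

Emit:
apply_moves(
  deltas=[
    {"translation": [-0.002,0.016,-0.03],"turn": [0,0.013,-0.05],"hand": 0.055},
    {"translation": [0,0.004,-0.035],"turn": [0,0,0],"hand": 0.055},
    {"translation": [0,0,-0.03],"turn": [0,0,0],"hand": 0.055},
    {"translation": [0,0,0],"turn": [0,0,0],"hand": 0.055},
  ],
)

```text
time: 21.45
ee_pos: [0.5029, -0.0868, 0.1347]
eef_rot: [0.029, 1.0, -0.002, 0.001]
ft_force: [0.1, -0.0, 0.4]
width: 0.0549
```

Run:
```python
from h import *
tool()
```

```text
t 21.45 p [ 0.5029 -0.0868  0.1347] z [ 0.002 -0.004 -1.   ] x ang 176.6 y [ 0.059  0.998 -0.004] F [ 0.1 -0.   0.4] w 0.0549 q [ 0.95  0.31 -0.99  1.85  0.29  1.13  1.37]
```

Emit:
apply_moves(
  deltas=[
    {"translation": [0,0.01,-0.018],"turn": [0,0,0.01],"hand": 0.055},
    {"translation": [0,0.001,-0.02],"turn": [0,0,0],"hand": 0.055},
    {"translation": [0,0,-0.018],"turn": [0,0,0],"hand": 0.055},
    {"translation": [0,0,0],"turn": [0,0,0],"hand": 0.055},
  ],
)

```text
time: 21.85
ee_pos: [0.5058, -0.0811, 0.0815]
eef_rot: [0.028, 1.0, -0.002, 0.003]
ft_force: [0.6, -0.5, -0.5]
width: 0.0554
```

Emit:
apply_moves(
  deltas=[
    {"translation": [-0.003,0.006,-0.007],"turn": [0,0.005,0],"hand": 0.055},
    {"translation": [0,0,-0.005],"turn": [0,0,0],"hand": 0.03},
    {"translation": [0,0,0],"turn": [0,0,0],"hand": 0.0},
    {"translation": [0,0,0],"turn": [0,0,0],"hand": 0.0},
    {"translation": [0,0,0],"turn": [0,0,0],"hand": 0.0},
  ],
  newtons=50,
)

```text
time: 22.35
ee_pos: [0.5054, -0.0768, 0.0733]
eef_rot: [0.03, 1.0, -0.003, 0.002]
ft_force: [-0.9, -0.2, -0.4]
width: 0.031
```

Emit:
apply_moves(
  deltas=[
    {"translation": [0,0,0],"turn": [0,0,0],"hand": 0.0},
    {"translation": [0,0,0],"turn": [0,0,0],"hand": 0.0},
    {"translation": [0,0,0],"turn": [0,0,0],"hand": 0.0},
    {"translation": [0,0,0],"turn": [0,0,0],"hand": 0.0},
    {"translation": [0,0,0],"turn": [0,0,0],"hand": 0.0},
  ],
)

```text
time: 22.85
ee_pos: [0.5057, -0.0767, 0.0738]
eef_rot: [0.03, 1.0, -0.003, 0.003]
ft_force: [1.2, 0.2, -1.3]
width: 0.0177
```

Emit:
apply_moves(
  deltas=[
    {"translation": [0,0,0.02],"turn": [0,0,0],"hand": 0.0},
    {"translation": [0,0,0.03],"turn": [0,0,0],"hand": 0.0},
    {"translation": [0,0,0.035],"turn": [0,0,0],"hand": 0.0},
    {"translation": [0,0,0.035],"turn": [0,0,0],"hand": 0.0},
    {"translation": [0,0,0.035],"turn": [0,0,0],"hand": 0.0},
  ],
)

```text
time: 23.35
ee_pos: [0.5, -0.0764, 0.2277]
eef_rot: [0.029, 1.0, -0.002, -0.004]
ft_force: [0.4, -0.5, -3.2]
width: 0.0173
```

Emit:
apply_moves(
  deltas=[
    {"translation": [0,-0.005,0.03],"turn": [0,0,-0.06],"hand": 0.0},
    {"translation": [-0.002,-0.01,0.02],"turn": [0,0,-0.12],"hand": 0.0},
    {"translation": [-0.004,-0.015,0.01],"turn": [0,0,-0.14],"hand": 0.0},
    {"translation": [-0.004,-0.016,0],"turn": [0,0,-0.14],"hand": 0.0},
    {"translation": [-0.004,-0.016,0],"turn": [0,0,-0.14],"hand": 0.0},
  ],
)

```text
time: 23.85
ee_pos: [0.4863, -0.1374, 0.2947]
eef_rot: [0.33, 0.944, -0.002, -0.002]
ft_force: [-0.5, -0.0, -2.8]
width: 0.0178
```

Emit:
apply_moves(
  deltas=[
    {"translation": [-0.004,-0.016,0],"turn": [0,0,-0.14],"hand": 0.0},
    {"translation": [-0.004,-0.016,0],"turn": [0,0,-0.14],"hand": 0.0},
    {"translation": [-0.004,-0.016,0],"turn": [0,0,-0.14],"hand": 0.0},
    {"translation": [-0.004,-0.016,0],"turn": [0,0,-0.14],"hand": 0.0},
    {"translation": [-0.004,-0.016,0],"turn": [0,0,-0.14],"hand": 0.0},
  ],
)

```text
time: 24.35
ee_pos: [0.4637, -0.2202, 0.2932]
eef_rot: [0.645, 0.764, -0.002, -0.004]
ft_force: [-0.0, 0.3, -3.4]
width: 0.0175
```

Run:
```python
from h import *
tool()
```

```text
t 24.35 p [ 0.4637 -0.2202  0.2932] z [-0.009  0.002 -1.   ] x ang 99.7 y [ 0.986  0.168 -0.009] F [-0.   0.3 -3.4] w 0.0175 q [ 1.1   0.13 -0.81  1.62  0.1   1.44  0.45]
```

Emit:
apply_moves(
  deltas=[
    {"translation": [-0.002,-0.015,0],"turn": [0,0,-0.13],"hand": 0.0},
    {"translation": [-0.002,-0.015,0],"turn": [0,0,-0.13],"hand": 0.0},
    {"translation": [-0.002,-0.015,0],"turn": [0,0,-0.13],"hand": 0.0},
    {"translation": [-0.002,-0.015,0],"turn": [0,0,-0.13],"hand": 0.0},
    {"translation": [-0.002,-0.015,0],"turn": [0,0,-0.13],"hand": 0.0},
  ],
)

```text
time: 24.85
ee_pos: [0.4509, -0.2981, 0.2908]
eef_rot: [0.862, 0.506, -0.002, -0.007]
ft_force: [0.5, 0.1, -3.1]
width: 0.0176
```

Emit:
apply_moves(
  deltas=[
    {"translation": [0,-0.01,0],"turn": [0,0,-0.04],"hand": 0.0},
    {"translation": [0,0,0],"turn": [0,0,0],"hand": 0.0},
  ],
)

```text
time: 25.05
ee_pos: [0.4492, -0.3106, 0.2893]
eef_rot: [0.875, 0.485, -0.003, -0.008]
ft_force: [1.2, 0.6, -2.6]
width: 0.0171
```

Run:
```python
from h import *
tool()
```

```text
t 25.05 p [ 0.4492 -0.3106  0.2893] z [-0.013  0.011 -1.   ] x ang 58.0 y [ 0.848 -0.53  -0.017] F [ 1.2  0.6 -2.6] w 0.0171 q [ 1.11  0.21 -0.68  1.55  0.13  1.45 -0.13]
```

Emit:
apply_moves(
  deltas=[
    {"translation": [0.001,-0.002,-0.005],"turn": [-0.077,-0.11,-0.02],"hand": 0.0},
    {"translation": [0.001,-0.002,-0.003],"turn": [-0.077,-0.11,-0.02],"hand": 0.0},
    {"translation": [0.001,0,0],"turn": [-0.077,-0.11,0],"hand": 0.0},
    {"translation": [0,0,0],"turn": [-0.077,-0.11,0],"hand": 0.0},
  ],
)

```text
time: 25.45
ee_pos: [0.4539, -0.3133, 0.2771]
eef_rot: [0.852, 0.454, 0.12, 0.232]
ft_force: [2.2, 1.7, -2.7]
width: 0.0177
```

Run:
```python
from h import *
tool()
```

```text
t 25.45 p [ 0.4539 -0.3133  0.2771] z [ 0.414 -0.286 -0.864] x ang 56.0 y [ 0.718 -0.48   0.503] F [ 2.2  1.7 -2.7] w 0.0177 q [ 1.23 -0.22 -0.64  2.02 -0.16  0.77  0.06]
```

Emit:
apply_moves(
  deltas=[
    {"translation": [0,0,0.003],"turn": [-0.077,-0.11,0],"hand": 0.0},
    {"translation": [0,0,0.005],"turn": [-0.077,-0.11,0],"hand": 0.0},
    {"translation": [0,0,0.005],"turn": [-0.077,-0.11,0],"hand": 0.0},
    {"translation": [0,0,0],"turn": [0,0,0],"hand": 0.0},
    {"translation": [0,0,0],"turn": [0,0,0],"hand": 0.0},
  ],
)

```text
time: 25.95
ee_pos: [0.4492, -0.3084, 0.2862]
eef_rot: [0.785, 0.423, 0.203, 0.405]
ft_force: [-0.3, 0.1, -2.3]
width: 0.0177
```

Run:
```python
from h import *
tool()
```

```text
t 25.95 p [ 0.4492 -0.3084  0.2862] z [ 0.661 -0.463 -0.59 ] x ang 56.0 y [ 0.5   -0.313  0.807] F [-0.3  0.1 -2.3] w 0.0177 q [ 1.04 -0.44 -0.48  2.36 -0.43  0.25  0.28]
```

Emit:
apply_moves(
  deltas=[
    {"translation": [0,0,0],"turn": [0,0,0],"hand": 0.0},
    {"translation": [0,0,0.004],"turn": [0,0,0],"hand": 0.0},
    {"translation": [0,0,0],"turn": [0,0,0],"hand": 0.0},
    {"translation": [0,0,0.003],"turn": [0.077,0.11,0],"hand": 0.0},
    {"translation": [0,0,0],"turn": [0.077,0.11,0],"hand": 0.0},
  ],
)

```text
time: 26.45
ee_pos: [0.4496, -0.3063, 0.2919]
eef_rot: [0.833, 0.451, 0.144, 0.287]
ft_force: [2.6, 0.4, -1.5]
width: 0.0178
```

Emit:
apply_moves(
  deltas=[
    {"translation": [0,0,0],"turn": [0.077,0.11,0],"hand": 0.0},
    {"translation": [0,0,0],"turn": [0.077,0.11,0],"hand": 0.0},
    {"translation": [0,0,0],"turn": [0.077,0.11,0],"hand": 0.0},
    {"translation": [0.004,0.005,0],"turn": [0.077,0.11,0],"hand": 0.0},
    {"translation": [0.004,0.015,0],"turn": [0.05,0.07,0.05],"hand": 0.0},
  ],
)

```text
time: 26.95
ee_pos: [0.4561, -0.2958, 0.3003]
eef_rot: [0.871, 0.491, 0.003, 0.006]
ft_force: [0.2, -0.6, -1.7]
width: 0.0176
```

Emit:
apply_moves(
  deltas=[
    {"translation": [0.005,0.025,0],"turn": [0,0,0.14],"hand": 0.0},
    {"translation": [0.005,0.03,0],"turn": [0,0,0.14],"hand": 0.0},
    {"translation": [0.005,0.03,0],"turn": [0,0,0.14],"hand": 0.0},
    {"translation": [0.005,0.03,0],"turn": [0,0,0.14],"hand": 0.0},
    {"translation": [0.005,0.025,0],"turn": [0,0,0.14],"hand": 0.0},
  ],
)

```text
time: 27.45
ee_pos: [0.4847, -0.1599, 0.3015]
eef_rot: [0.645, 0.764, 0.008, 0.0]
ft_force: [0.2, 0.0, -1.8]
width: 0.0176
```

Run:
```python
from h import *
tool()
s=snap('scene');t=snap('top')
for o in handles(t): print(o)
print(orange(s))
a=cv2.resize(s[60:230,240:420],(540,510),interpolation=cv2.INTER_CUBIC)
b=cv2.resize(t[200:300,310:370],(240,400),interpolation=cv2.INTER_CUBIC)
m=np.zeros((510,780,3),np.uint8);m[:,:540]=a;m[:400,540:]=b
cv2.imwrite('pics/s8.png',m[:,:,::-1])
```

```text
t 27.45 p [ 0.4847 -0.1599  0.3015] z [ 0.011  0.011 -1.   ] x ang 99.6 y [0.986 0.167 0.012] F [ 0.2  0.  -1.8] w 0.0176 q [ 1.16  0.14 -1.    1.62  0.11  1.44  0.32]
(array([0.5441, 0.0807]), 0.071, 174.1, [181, 199, 10, 30, 204])
[([267.7, 211.4], [258, 203, 21, 19, 164]), ([225.1, 253.6], [215, 243, 23, 24, 198])]
```

View pics/s8.png

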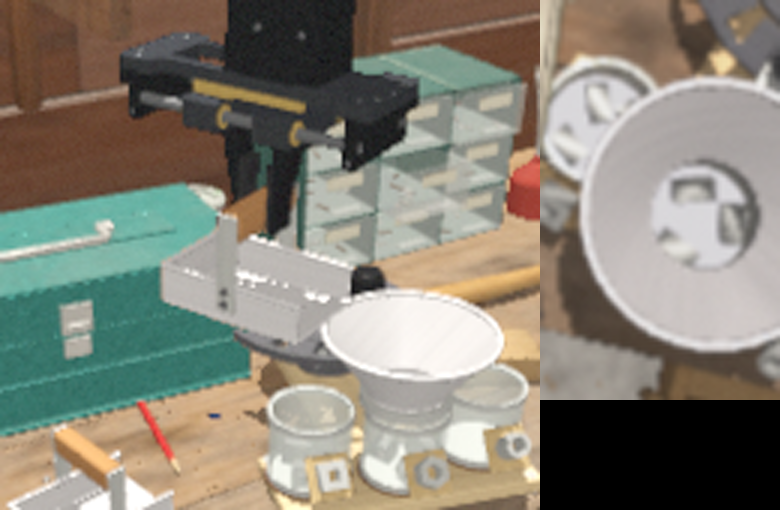

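The middle jar shows three hex nuts through the funnel, and the scoop is empty (1.8 N). I'll put it back in its place.

Emit:
apply_moves(
  deltas=[
    {"translation": [0.002,0.012,-0.01],"turn": [-0.01,0.01,0.13],"hand": 0.0},
    {"translation": [0.002,0.012,-0.015],"turn": [0,0,0.135],"hand": 0.0},
    {"translation": [0.002,0.012,-0.015],"turn": [0,0,0.135],"hand": 0.0},
    {"translation": [0.002,0.012,-0.015],"turn": [0,0,0.135],"hand": 0.0},
    {"translation": [0.002,0.012,-0.015],"turn": [0,0,0.135],"hand": 0.0},
  ],
)

```text
time: 28.05
ee_pos: [0.4991, -0.1039, 0.2348]
eef_rot: [0.355, 0.935, 0.003, 0.003]
ft_force: [0.2, 0.3, -2.4]
width: 0.0176
```

Emit:
apply_moves(
  deltas=[
    {"translation": [0.002,0.01,-0.01],"turn": [0,0,0.135],"hand": 0.0},
    {"translation": [0.002,0.01,-0.01],"turn": [0,0,0.135],"hand": 0.0},
    {"translation": [0.002,0.005,-0.01],"turn": [0,0,0.135],"hand": 0.0},
    {"translation": [0,0,0],"turn": [0,0,0.13],"hand": 0.0},
    {"translation": [0,0,0],"turn": [0,0,0],"hand": 0.0},
  ],
)

```text
time: 28.55
ee_pos: [0.5077, -0.0831, 0.2046]
eef_rot: [0.09, 0.996, 0.006, 0.003]
ft_force: [-0.5, 0.7, -1.1]
width: 0.0176
```

Run:
```python
from h import *
tool()
```

```text
t 28.55 p [ 0.5077 -0.0831  0.2046] z [ 0.007  0.011 -1.   ] x ang 169.6 y [0.18  0.984 0.012] F [-0.5  0.7 -1.1] w 0.0176 q [ 1.12  0.3  -1.19  1.75  0.28  1.28  1.25]
```

Emit:
apply_moves(
  deltas=[
    {"translation": [-0.004,0.005,-0.02],"turn": [-0.01,0.005,0.08],"hand": 0.0},
    {"translation": [-0.002,0.002,-0.03],"turn": [0,0,0.04],"hand": 0.0},
    {"translation": [0,0,-0.03],"turn": [0,0,0],"hand": 0.0},
    {"translation": [0,0,-0.015],"turn": [0,0,0],"hand": 0.0},
    {"translation": [0,0,0],"turn": [0,0,0],"hand": 0.0},
  ],
)

```text
time: 29.05
ee_pos: [0.5049, -0.0819, 0.1094]
eef_rot: [0.045, 0.999, 0.001, 0.003]
ft_force: [-0.1, -0.6, -1.0]
width: 0.0172
```

Run:
```python
from h import *
tool()
```

```text
t 29.05 p [ 0.5049 -0.0819  0.1094] z [ 0.006  0.001 -1.   ] x ang 174.9 y [0.09  0.996 0.002] F [-0.1 -0.6 -1. ] w 0.0172 q [ 1.04  0.42 -1.13  1.87  0.42  1.12  1.24]
```

Emit:
apply_moves(
  deltas=[
    {"translation": [-0.003,0.002,-0.018],"turn": [0,0.005,0],"hand": 0.0},
    {"translation": [-0.001,0,-0.012],"turn": [0,0,0],"hand": 0.0},
    {"translation": [0,0,0],"turn": [0,0,0],"hand": 0.0},
    {"translation": [0,0,-0.002],"turn": [0,0,0],"hand": 0.0},
  ],
)

```text
time: 29.45
ee_pos: [0.5028, -0.0808, 0.0778]
eef_rot: [0.048, 0.999, 0.0, 0.002]
ft_force: [0.8, -0.3, -1.6]
width: 0.0176
```

Emit:
apply_moves(
  deltas=[
    {"translation": [0,0,-0.004],"turn": [0,0,0],"hand": 0.0},
    {"translation": [0,0,-0.001],"turn": [0,0,0],"hand": 0.0},
    {"translation": [0,0,0],"turn": [0,0,0],"hand": 0.05},
    {"translation": [0,0,0],"turn": [0,0,0],"hand": 0.05},
    {"translation": [0,0,0],"turn": [0,0,0],"hand": 0.05},
  ],
)

```text
time: 29.95
ee_pos: [0.5045, -0.0806, 0.0748]
eef_rot: [0.048, 0.999, -0.0, 0.004]
ft_force: [-0.3, 0.6, 0.0]
width: 0.0339
```

Emit:
apply_moves(
  deltas=[
    {"translation": [0,0,0.02],"turn": [0,0,0],"hand": 0.055},
    {"translation": [0,0,0.045],"turn": [0,0,0],"hand": 0.055},
    {"translation": [0,0,0.045],"turn": [0,0,0],"hand": 0.055},
    {"translation": [0,-0.01,0.04],"turn": [0,0,-0.03],"hand": 0.055},
    {"translation": [0.004,-0.04,0.005],"turn": [0,0,-0.08],"hand": 0.055},
  ],
)

```text
time: 30.45
ee_pos: [0.5072, -0.1254, 0.2351]
eef_rot: [0.099, 0.995, 0.001, 0.003]
ft_force: [1.6, 0.0, -0.6]
width: 0.0549
```

Emit:
apply_moves(
  deltas=[
    {"translation": [0.006,-0.045,0],"turn": [0,0,-0.09],"hand": 0.055},
    {"translation": [0.006,-0.045,0],"turn": [0,0,-0.09],"hand": 0.055},
    {"translation": [0.006,-0.045,0],"turn": [0,0,-0.09],"hand": 0.055},
    {"translation": [0.005,-0.045,0],"turn": [0,0,-0.07],"hand": 0.055},
    {"translation": [0,0,0],"turn": [0,0,0],"hand": 0.055},
  ],
)

```text
time: 30.95
ee_pos: [0.5302, -0.3192, 0.2378]
eef_rot: [0.277, 0.961, -0.003, 0.006]
ft_force: [-1.5, 0.3, -1.2]
width: 0.0551
```

Run:
```python
from h import *
tool()
s=snap('scene');print(orange(s));t=snap('top');print(handles(t))
```

```text
t 30.95 p [ 0.5302 -0.3192  0.2378] z [ 0.01 -0.01 -1.  ] x ang 147.8 y [ 0.532  0.846 -0.003] F [-1.5  0.3 -1.2] w 0.0551 q [ 1.18  0.47 -0.97  1.45  0.4   1.41  1.21]
[([267.7, 211.1], [258, 203, 21, 19, 181]), ([296.0, 228.6], [285, 219, 24, 22, 224]), ([225.2, 253.4], [215, 243, 22, 24, 243])]
[(array([ 0.5983, -0.0831]), 0.071, 175.2, [251, 176, 9, 30, 187]), (array([0.5441, 0.0807]), 0.071, 174.1, [181, 199, 10, 30, 204]), (array([ 0.4988, -0.0816]), 0.071, 174.9, [250, 217, 9, 31, 193])]
```

Emit:
apply_moves(
  deltas=[
    {"translation": [0.003,-0.03,-0.015],"turn": [0.01,0.01,0],"hand": 0.055},
    {"translation": [0.001,-0.012,-0.015],"turn": [0,0,0],"hand": 0.055},
    {"translation": [0,0,0],"turn": [0,0,0],"hand": 0.055},
    {"translation": [0,0,0],"turn": [0,0,0],"hand": 0.055},
  ],
)

```text
time: 31.45
ee_pos: [0.5376, -0.3498, 0.2095]
eef_rot: [0.268, 0.963, 0.002, 0.001]
ft_force: [1.0, 0.5, -0.1]
width: 0.0548
```

Emit:
apply_moves(
  deltas=[
    {"translation": [-0.002,-0.014,-0.015],"turn": [0,0,0],"hand": 0.055},
    {"translation": [0,-0.003,-0.015],"turn": [0,0,0],"hand": 0.055},
    {"translation": [0,0,0],"turn": [0,0,0],"hand": 0.055},
  ],
)

```text
time: 31.75
ee_pos: [0.5362, -0.3656, 0.1788]
eef_rot: [0.266, 0.964, 0.002, 0.002]
ft_force: [-0.2, -0.3, -0.1]
width: 0.0549
```

Emit:
apply_moves(
  deltas=[
    {"translation": [0,0,-0.016],"turn": [0,0,0],"hand": 0.055},
    {"translation": [-0.001,0.001,-0.013],"turn": [0,0,0],"hand": 0.055},
    {"translation": [0,0,-0.002],"turn": [0,0,0],"hand": 0.04},
    {"translation": [0,0,0],"turn": [0,0,0],"hand": 0.02},
    {"translation": [0,0,0],"turn": [0,0,0],"hand": 0.02},
  ],
  newtons=50,
)

```text
time: 32.25
ee_pos: [0.5349, -0.3632, 0.1445]
eef_rot: [0.266, 0.964, 0.002, 0.001]
ft_force: [-0.3, -0.9, 0.4]
width: 0.0384
```

Emit:
apply_moves(
  deltas=[
    {"translation": [0,0,0],"turn": [0,0,0],"hand": 0.02},
    {"translation": [0,0,0],"turn": [0,0,0],"hand": 0.02},
    {"translation": [0,0,0],"turn": [0,0,0],"hand": 0.02},
    {"translation": [0,0,0],"turn": [0,0,0],"hand": 0.02},
  ],
)

```text
time: 32.65
ee_pos: [0.5348, -0.3637, 0.1448]
eef_rot: [0.266, 0.964, 0.002, 0.002]
ft_force: [0.1, -1.1, -3.0]
width: 0.03
```

Emit:
apply_moves(
  deltas=[
    {"translation": [0,0,0.006],"turn": [0,0,0],"hand": 0.02},
    {"translation": [0,0,0.006],"turn": [0,0,0],"hand": 0.02},
    {"translation": [0,0,0.004],"turn": [0,0,0],"hand": 0.02},
    {"translation": [0,0,0],"turn": [0,0,0],"hand": 0.02},
  ],
  newtons=60,
)

```text
time: 33.05
ee_pos: [0.5347, -0.3636, 0.1604]
eef_rot: [0.266, 0.964, 0.002, 0.001]
ft_force: [3.9, -3.0, -10.8]
width: 0.0296
```

Emit:
apply_moves(
  deltas=[
    {"translation": [-0.0061,-0.0114,0],"turn": [0,0,0.14],"hand": 0.02},
    {"translation": [-0.0046,-0.0121,0],"turn": [0,0,0.14],"hand": 0.02},
    {"translation": [-0.002,-0.0085,0],"turn": [0,0,0.12],"hand": 0.02},
    {"translation": [0,0,0],"turn": [0,0,0],"hand": 0.02},
    {"translation": [0,0,0],"turn": [0,0,0],"hand": 0.02},
  ],
)

```text
time: 33.55
ee_pos: [0.5208, -0.4005, 0.1592]
eef_rot: [0.064, 0.998, 0.001, 0.002]
ft_force: [4.3, 2.0, -10.9]
width: 0.0302
```

Emit:
apply_moves(
  deltas=[
    {"translation": [0,0.0004,-0.004],"turn": [0,0,0],"hand": 0.02},
    {"translation": [0,0,-0.004],"turn": [0,0,0],"hand": 0.02},
    {"translation": [0,0,-0.004],"turn": [0,0,0],"hand": 0.02},
    {"translation": [0,0,-0.001],"turn": [0,0,0],"hand": 0.02},
  ],
)

```text
time: 33.95
ee_pos: [0.5207, -0.401, 0.1456]
eef_rot: [0.064, 0.998, 0.0, 0.002]
ft_force: [3.7, -3.0, -9.2]
width: 0.0298
```

Emit:
apply_moves(
  deltas=[
    {"translation": [0,0,-0.0015],"turn": [0,0,0],"hand": 0.02},
    {"translation": [-0.001,-0.005,0],"turn": [0,0,0],"hand": 0.02},
  ],
)

```text
time: 34.15
ee_pos: [0.5205, -0.4032, 0.1449]
eef_rot: [0.063, 0.998, 0.001, 0.002]
ft_force: [1.0, 10.7, -4.8]
width: 0.0298
```

Pin home (same height as before lifting) and it resisted the side push. I'll release and go to the sleeve scoop.

Emit:
apply_moves(
  deltas=[
    {"translation": [0.0005,0.002,0],"turn": [0,0,0],"hand": 0.055},
    {"translation": [0,0,0],"turn": [0,0,0],"hand": 0.055},
    {"translation": [0,0,0],"turn": [0,0,0],"hand": 0.055},
    {"translation": [0,0,0.03],"turn": [0,0,0],"hand": 0.055},
    {"translation": [0,0,0.045],"turn": [0,0,0],"hand": 0.055},
  ],
)

```text
time: 34.65
ee_pos: [0.5188, -0.4001, 0.2178]
eef_rot: [0.063, 0.998, 0.003, -0.002]
ft_force: [0.2, -1.0, -0.3]
width: 0.0539
```

Emit:
apply_moves(
  deltas=[
    {"translation": [0.002,0.04,0.01],"turn": [0,0,0],"hand": 0.055},
    {"translation": [0.002,0.046,0],"turn": [0,0,0],"hand": 0.055},
    {"translation": [0.002,0.046,0],"turn": [0,0,0],"hand": 0.055},
    {"translation": [0.002,0.046,0],"turn": [0,0,0],"hand": 0.055},
    {"translation": [0.002,0.046,0],"turn": [0,0,0],"hand": 0.055},
  ],
)

```text
time: 35.15
ee_pos: [0.5299, -0.1777, 0.2363]
eef_rot: [0.07, 0.998, -0.001, 0.004]
ft_force: [1.4, 1.0, -0.3]
width: 0.0547
```

Emit:
apply_moves(
  deltas=[
    {"translation": [0.002,0.046,0],"turn": [0,0,0],"hand": 0.055},
    {"translation": [0.002,0.046,0],"turn": [0,0,0],"hand": 0.055},
    {"translation": [0.002,0.046,0],"turn": [0,0,0],"hand": 0.055},
    {"translation": [0.002,0.046,0],"turn": [0,0,0],"hand": 0.055},
    {"translation": [0,0,0],"turn": [0,0,0],"hand": 0.055},
  ],
)

```text
time: 35.65
ee_pos: [0.537, 0.0211, 0.2399]
eef_rot: [0.066, 0.998, -0.002, 0.008]
ft_force: [1.0, -0.1, 0.7]
width: 0.0551
```

Run:
```python
from h import *
tool()
s=snap('scene','s9.png');print(orange(s));t=snap('top','t9.png');print(handles(t))
```

```text
t 35.65 p [0.537  0.0211 0.2399] z [ 0.015 -0.006 -1.   ] x ang 172.4 y [ 0.132  0.991 -0.004] F [ 1.  -0.1  0.7] w 0.0551 q [ 0.89  0.34 -1.21  1.66  0.33  1.36  1.07]
[([267.6, 211.2], [259, 203, 20, 19, 171]), ([295.9, 228.8], [286, 219, 23, 22, 204]), ([225.3, 253.6], [215, 243, 23, 24, 226])]
[(array([ 0.5984, -0.083 ]), 0.071, 175.2, [251, 176, 9, 30, 187]), (array([ 0.4988, -0.0813]), 0.071, 173.7, [249, 217, 10, 31, 194])]
```

Emit:
apply_moves(
  deltas=[
    {"translation": [0.003,0.035,-0.01],"turn": [0.005,0.015,0.03],"hand": 0.055},
    {"translation": [0.003,0.02,-0.02],"turn": [0,0,0],"hand": 0.055},
    {"translation": [0,0,-0.03],"turn": [0,0,0],"hand": 0.055},
    {"translation": [0,0,0],"turn": [0,0,0],"hand": 0.055},
  ],
)

```text
time: 36.15
ee_pos: [0.5462, 0.0625, 0.178]
eef_rot: [0.061, 0.998, -0.003, 0.0]
ft_force: [-0.7, -0.5, -0.1]
width: 0.0553
```

Run:
```python
from h import *
tool()
```

```text
t 36.15 p [0.5462 0.0625 0.178 ] z [-0.    -0.006 -1.   ] x ang 173.1 y [ 0.121  0.993 -0.006] F [-0.7 -0.5 -0.1] w 0.0553 q [ 0.73  0.44 -1.16  1.7   0.43  1.29  0.94]
```

Emit:
apply_moves(
  deltas=[
    {"translation": [0,0.016,-0.025],"turn": [0,0,0.02],"hand": 0.055},
    {"translation": [0,0.003,-0.03],"turn": [0,0,0],"hand": 0.055},
    {"translation": [0,0,-0.025],"turn": [0,0,0],"hand": 0.055},
    {"translation": [0,0,0],"turn": [0,0,0],"hand": 0.055},
  ],
)

```text
time: 36.55
ee_pos: [0.5499, 0.0747, 0.1001]
eef_rot: [0.056, 0.998, -0.004, 0.002]
ft_force: [-0.6, -0.8, -0.4]
width: 0.0552
```

Emit:
apply_moves(
  deltas=[
    {"translation": [-0.003,0.006,-0.014],"turn": [0,0,0.01],"hand": 0.055},
    {"translation": [-0.001,0,-0.014],"turn": [0,0,0],"hand": 0.055},
    {"translation": [0,0,-0.002],"turn": [0,0,0],"hand": 0.055},
  ],
)

```text
time: 36.85
ee_pos: [0.5483, 0.0787, 0.072]
eef_rot: [0.053, 0.999, -0.004, 0.004]
ft_force: [0.3, 0.7, 0.6]
width: 0.0549
```

Emit:
apply_moves(
  deltas=[
    {"translation": [-0.002,0.001,-0.002],"turn": [0,0,0],"hand": 0.03},
    {"translation": [0,0,0],"turn": [0,0,0],"hand": 0.0},
    {"translation": [0,0,0],"turn": [0,0,0],"hand": 0.0},
    {"translation": [0,0,0],"turn": [0,0,0],"hand": 0.0},
    {"translation": [0,0,0],"turn": [0,0,0],"hand": 0.0},
  ],
  newtons=50,
)

```text
time: 37.35
ee_pos: [0.5473, 0.0798, 0.0717]
eef_rot: [0.053, 0.999, -0.004, 0.005]
ft_force: [-0.4, 2.0, 0.2]
width: 0.0231
```

Emit:
apply_moves(
  deltas=[
    {"translation": [0,0,0],"turn": [0,0,0],"hand": 0.0},
    {"translation": [0,0,0],"turn": [0,0,0],"hand": 0.0},
    {"translation": [0,0,0],"turn": [0,0,0],"hand": 0.0},
    {"translation": [0,0,0],"turn": [0,0,0],"hand": 0.0},
  ],
)

```text
time: 37.75
ee_pos: [0.5473, 0.0801, 0.0719]
eef_rot: [0.053, 0.999, -0.003, 0.006]
ft_force: [0.5, 1.4, -0.6]
width: 0.0174
```

Emit:
apply_moves(
  deltas=[
    {"translation": [0,0,0.02],"turn": [0,0,0],"hand": 0.0},
    {"translation": [0,0,0.03],"turn": [-0.05,0,0],"hand": 0.0},
    {"translation": [0,0,0.035],"turn": [-0.06,0,0],"hand": 0.0},
    {"translation": [0,0,0.035],"turn": [-0.05,0,0],"hand": 0.0},
    {"translation": [0,0,0.035],"turn": [0,0,0],"hand": 0.0},
  ],
)

```text
time: 38.25
ee_pos: [0.5408, 0.0669, 0.2224]
eef_rot: [0.059, 0.994, -0.094, -0.0]
ft_force: [1.9, 1.5, -3.3]
width: 0.0175
```

Emit:
apply_moves(
  deltas=[
    {"translation": [0,-0.005,0.03],"turn": [0,0,0],"hand": 0.0},
    {"translation": [-0.002,-0.01,0.02],"turn": [0,0,-0.06],"hand": 0.0},
    {"translation": [-0.005,-0.02,0.01],"turn": [0,0,-0.12],"hand": 0.0},
    {"translation": [-0.008,-0.028,0],"turn": [0,0,-0.13],"hand": 0.0},
    {"translation": [-0.008,-0.028,0],"turn": [0,0,-0.13],"hand": 0.0},
  ],
)

```text
time: 38.75
ee_pos: [0.517, -0.0202, 0.289]
eef_rot: [0.276, 0.957, -0.091, -0.019]
ft_force: [0.4, -0.6, -3.4]
width: 0.0175
```

Run:
```python
from h import *
tool()
s=snap('scene');cv2.imwrite('pics/s10.png',cv2.resize(s[60:260,200:460],(780,600),interpolation=cv2.INTER_CUBIC)[:,:,::-1])
```

```text
t 38.75 p [ 0.517  -0.0202  0.289 ] z [-0.085 -0.163 -0.983] x ang 147.9 y [ 0.524  0.832 -0.184] F [ 0.4 -0.6 -3.4] w 0.0175 q [ 0.73  0.28 -1.04  1.56  0.37  1.58  0.68]
```

View pics/s10.png

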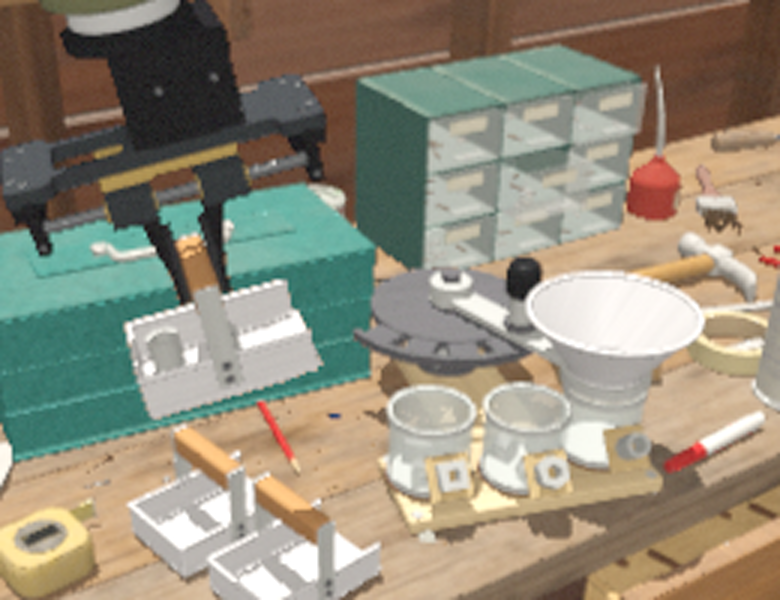

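Nose-up carry: the sleeves are in the scoop, the funnel is over the right jar and the other two scoops are empty and upright. Carrying on.

Emit:
apply_moves(
  deltas=[
    {"translation": [-0.008,-0.028,0],"turn": [0,0,-0.135],"hand": 0.0},
    {"translation": [-0.008,-0.028,0],"turn": [0,0,-0.135],"hand": 0.0},
    {"translation": [-0.008,-0.028,0],"turn": [0,0,-0.135],"hand": 0.0},
    {"translation": [-0.008,-0.028,0],"turn": [0,0,-0.135],"hand": 0.0},
    {"translation": [-0.008,-0.028,0],"turn": [0,0,-0.135],"hand": 0.0},
  ],
)

```text
time: 39.3
ee_pos: [0.474, -0.1674, 0.2878]
eef_rot: [0.588, 0.804, -0.08, -0.05]
ft_force: [0.2, -0.3, -2.9]
width: 0.0173
```

Emit:
apply_moves(
  deltas=[
    {"translation": [-0.008,-0.028,0],"turn": [0,0,-0.135],"hand": 0.0},
    {"translation": [-0.008,-0.028,0],"turn": [0,0,-0.135],"hand": 0.0},
    {"translation": [-0.008,-0.028,0],"turn": [0,0,-0.135],"hand": 0.0},
    {"translation": [-0.008,-0.026,0],"turn": [0,0,-0.135],"hand": 0.0},
    {"translation": [-0.006,-0.024,0],"turn": [0,0,-0.135],"hand": 0.0},
  ],
)

```text
time: 39.8
ee_pos: [0.4329, -0.3065, 0.2859]
eef_rot: [0.828, 0.553, -0.059, -0.076]
ft_force: [0.4, 0.1, -2.6]
width: 0.0176
```

Run:
```python
from h import *
tool()
```

```text
t 39.8 p [ 0.4329 -0.3065  0.2859] z [-0.181  0.06  -0.982] x ang 67.6 y [ 0.907 -0.377 -0.19 ] F [ 0.4  0.1 -2.6] w 0.0176 q [ 1.04  0.31 -0.67  1.46  0.2   1.63 -0.02]
```

Emit:
apply_moves(
  deltas=[
    {"translation": [-0.005,-0.022,0],"turn": [0,0,-0.12],"hand": 0.0},
    {"translation": [-0.005,-0.02,0],"turn": [0,0,-0.1],"hand": 0.0},
    {"translation": [-0.003,-0.015,0],"turn": [0,0,-0.08],"hand": 0.0},
    {"translation": [0,-0.008,0],"turn": [0,0,-0.03],"hand": 0.0},
    {"translation": [0,0,0],"turn": [0,0,0],"hand": 0.0},
  ],
)

```text
time: 40.3
ee_pos: [0.4161, -0.3781, 0.2826]
eef_rot: [0.911, 0.4, -0.047, -0.087]
ft_force: [0.2, -0.4, -3.4]
width: 0.0178
```

Run:
```python
from h import *
tool()
```

```text
t 40.3 p [ 0.4161 -0.3781  0.2826] z [-0.154  0.121 -0.981] x ang 47.5 y [ 0.72  -0.665 -0.195] F [ 0.2 -0.4 -3.4] w 0.0178 q [ 1.09  0.38 -0.58  1.37  0.18  1.65 -0.22]
```

Emit:
apply_moves(
  deltas=[
    {"translation": [0,-0.003,0],"turn": [-0.092,-0.099,0],"hand": 0.0},
    {"translation": [0,-0.003,0],"turn": [-0.092,-0.099,0],"hand": 0.0},
    {"translation": [0,-0.002,0],"turn": [-0.092,-0.099,0],"hand": 0.0},
    {"translation": [0,0,0],"turn": [-0.092,-0.099,0],"hand": 0.0},
  ],
)

```text
time: 40.7
ee_pos: [0.4203, -0.3825, 0.2776]
eef_rot: [0.899, 0.401, 0.063, 0.163]
ft_force: [0.8, 1.5, -3.4]
width: 0.0175
```

Run:
```python
from h import *
tool()
```

```text
t 40.7 p [ 0.4203 -0.3825  0.2776] z [ 0.244 -0.242 -0.939] x ang 47.9 y [ 0.701 -0.625  0.344] F [ 0.8  1.5 -3.4] w 0.0175 q [ 1.26 -0.04 -0.61  1.83  0.03  0.99 -0.1 ]
```

Emit:
apply_moves(
  deltas=[
    {"translation": [0,0,0.002],"turn": [-0.092,-0.099,0],"hand": 0.0},
    {"translation": [-0.001,-0.001,0.003],"turn": [-0.092,-0.099,0],"hand": 0.0},
    {"translation": [0,0,0.004],"turn": [-0.092,-0.099,0],"hand": 0.0},
    {"translation": [0,0,0.004],"turn": [-0.092,-0.099,0],"hand": 0.0},
    {"translation": [0,0,0.002],"turn": [-0.03,-0.03,0],"hand": 0.0},
  ],
)

```text
time: 41.2
ee_pos: [0.4184, -0.3746, 0.2906]
eef_rot: [0.807, 0.369, 0.169, 0.428]
ft_force: [0.1, 0.3, -2.5]
width: 0.0178
```

Emit:
apply_moves(
  deltas=[
    {"translation": [0,0,0],"turn": [0,0,0],"hand": 0.0},
    {"translation": [0,0,0],"turn": [0,0,0],"hand": 0.0},
    {"translation": [0,0,0.003],"turn": [0,0,0],"hand": 0.0},
    {"translation": [0,0,0],"turn": [0,0,0],"hand": 0.0},
  ],
)

```text
time: 41.6
ee_pos: [0.4201, -0.3703, 0.2924]
eef_rot: [0.806, 0.375, 0.168, 0.426]
ft_force: [0.3, -0.6, -2.2]
width: 0.0175
```

Run:
```python
from h import *
tool()
```

```text
t 41.6 p [ 0.4201 -0.3703  0.2924] z [ 0.591 -0.56  -0.581] x ang 48.5 y [ 0.461 -0.357  0.813] F [ 0.3 -0.6 -2.2] w 0.0175 q [ 1.16 -0.4  -0.51  2.33 -0.24  0.23  0.1 ]
```

Emit:
apply_moves(
  deltas=[
    {"translation": [0,0,0.003],"turn": [0.092,0.099,0],"hand": 0.0},
    {"translation": [0,0,0.002],"turn": [0.092,0.099,0],"hand": 0.0},
    {"translation": [0,0,0],"turn": [0.092,0.099,0],"hand": 0.0},
    {"translation": [0,0,0],"turn": [0.092,0.099,0],"hand": 0.0},
    {"translation": [0,0,0],"turn": [0.092,0.099,0],"hand": 0.0},
  ],
)

```text
time: 42.1
ee_pos: [0.4165, -0.3701, 0.2972]
eef_rot: [0.899, 0.419, 0.041, 0.118]
ft_force: [1.0, 1.1, -2.3]
width: 0.0177
```

Emit:
apply_moves(
  deltas=[
    {"translation": [0,0.005,0],"turn": [0.092,0.099,0],"hand": 0.0},
    {"translation": [0.003,0.015,0],"turn": [0.06,0.06,0.05],"hand": 0.0},
    {"translation": [0.005,0.03,0],"turn": [0,0,0.13],"hand": 0.0},
    {"translation": [0.005,0.035,0],"turn": [0,0,0.14],"hand": 0.0},
    {"translation": [0.005,0.035,0],"turn": [0,0,0.14],"hand": 0.0},
  ],
)

```text
time: 42.6
ee_pos: [0.436, -0.2587, 0.2978]
eef_rot: [0.787, 0.617, 0.006, 0.007]
ft_force: [1.2, 1.3, -1.7]
width: 0.0177
```

Emit:
apply_moves(
  deltas=[
    {"translation": [0.008,0.038,0],"turn": [0,0,0.13],"hand": 0.0},
    {"translation": [0.008,0.038,0],"turn": [0,0,0.14],"hand": 0.0},
    {"translation": [0.008,0.038,0],"turn": [0,0,0.14],"hand": 0.0},
    {"translation": [0,0,0],"turn": [0,0,0],"hand": 0.0},
  ],
)

```text
time: 43.0
ee_pos: [0.4638, -0.1377, 0.3005]
eef_rot: [0.635, 0.773, 0.01, 0.006]
ft_force: [-0.5, -0.2, -0.8]
width: 0.0177
```

Run:
```python
from h import *
tool()
s=snap('scene');t=snap('top')
for o in handles(t): print(o)
print(orange(s))
a=cv2.resize(s[60:230,240:420],(540,510),interpolation=cv2.INTER_CUBIC)
b=cv2.resize(t[215:315,345:405],(240,400),interpolation=cv2.INTER_CUBIC)
m=np.zeros((510,780,3),np.uint8);m[:,:540]=a;m[:400,540:]=b
cv2.imwrite('pics/s11.png',m[:,:,::-1])
```

```text
t 43.0 p [ 0.4638 -0.1377  0.3005] z [ 0.023  0.008 -1.   ] x ang 101.2 y [0.981 0.195 0.024] F [-0.5 -0.2 -0.8] w 0.0177 q [ 1.12  0.03 -0.92  1.69  0.01  1.41  0.4 ]
[([267.4, 211.7], [259, 203, 19, 19, 139]), ([299.5, 240.8], [289, 230, 24, 23, 188])]
```

View pics/s11.png

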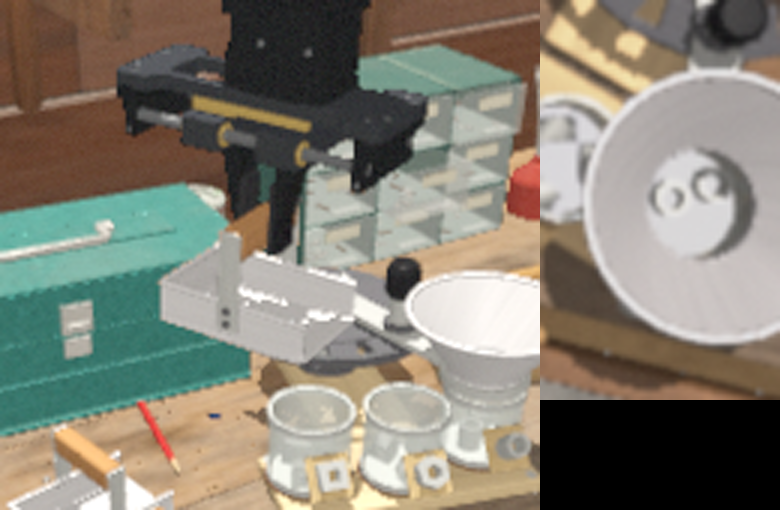

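The right jar holds two sleeves and the scoop is empty. The empty hex scoop has been knocked toward the robot (scene pixel (299,241)). I'll put the sleeve scoop back and then check that one.

Emit:
apply_moves(
  deltas=[
    {"translation": [0.008,0.02,0],"turn": [-0.01,0.02,0.12],"hand": 0.0},
    {"translation": [0.009,0.024,0],"turn": [0,0,0.13],"hand": 0.0},
    {"translation": [0.009,0.024,0],"turn": [0,0,0.13],"hand": 0.0},
    {"translation": [0.009,0.024,0],"turn": [0,0,0.13],"hand": 0.0},
    {"translation": [0.009,0.024,-0.01],"turn": [0,0,0.13],"hand": 0.0},
  ],
)

```text
time: 43.6
ee_pos: [0.5086, -0.0369, 0.2915]
eef_rot: [0.368, 0.93, -0.0, 0.003]
ft_force: [0.7, -0.1, -2.4]
width: 0.0176
```

Emit:
apply_moves(
  deltas=[
    {"translation": [0.009,0.024,-0.02],"turn": [0,0,0.13],"hand": 0.0},
    {"translation": [0.009,0.024,-0.02],"turn": [0,0,0.13],"hand": 0.0},
    {"translation": [0.009,0.024,-0.02],"turn": [0,0,0.13],"hand": 0.0},
    {"translation": [0.007,0.02,-0.02],"turn": [0,0,0.13],"hand": 0.0},
    {"translation": [0,0,0],"turn": [0,0,0],"hand": 0.0},
  ],
)

```text
time: 44.1
ee_pos: [0.5475, 0.0515, 0.2074]
eef_rot: [0.113, 0.994, 0.003, 0.003]
ft_force: [-0.6, 0.3, -1.9]
width: 0.018
```

Run:
```python
from h import *
tool()
t=snap('top');print(handles(t));print(orange(snap('scene')),onz('scene',299.5+1.3,240.8-1,.078))
```

```text
t 44.1 p [0.5475 0.0515 0.2074] z [ 0.006  0.005 -1.   ] x ang 167.0 y [0.224 0.974 0.007] F [-0.6  0.3 -1.9] w 0.018 q [ 0.75  0.38 -1.12  1.66  0.35  1.31  0.91]
[(array([ 0.5984, -0.0831]), 0.071, 175.2, [251, 176, 9, 30, 187]), (array([ 0.465 , -0.0588]), 0.069, 174.7, [240, 232, 9, 30, 193])]
[([234.1, 198.2], [229, 195, 13, 12, 76]), ([267.9, 210.9], [258, 203, 21, 19, 142]), ([299.6, 240.2], [289, 230, 24, 23, 220])] [ 0.4629 -0.0563  0.078 ]
```

Emit:
apply_moves(
  deltas=[
    {"translation": [0,0.018,-0.025],"turn": [-0.005,0.005,0.09],"hand": 0.0},
    {"translation": [0,0.008,-0.03],"turn": [0,0,0.03],"hand": 0.0},
    {"translation": [-0.002,0,-0.03],"turn": [0,0,0],"hand": 0.0},
    {"translation": [-0.002,0,-0.015],"turn": [0,0,0],"hand": 0.0},
    {"translation": [0,0,0],"turn": [0,0,0],"hand": 0.0},
  ],
)

```text
time: 44.7
ee_pos: [0.5493, 0.0653, 0.1114]
eef_rot: [0.069, 0.998, -0.002, 0.005]
ft_force: [-0.1, -0.2, -1.2]
width: 0.0177
```

Run:
```python
from h import *
tool()
```

```text
t 44.7 p [0.5493 0.0653 0.1114] z [ 0.011 -0.004 -1.   ] x ang 172.1 y [ 0.138  0.99  -0.003] F [-0.1 -0.2 -1.2] w 0.0177 q [ 0.66  0.49 -1.06  1.77  0.48  1.16  0.88]
```

Emit:
apply_moves(
  deltas=[
    {"translation": [-0.002,0.008,-0.018],"turn": [0.004,0.01,0],"hand": 0.0},
    {"translation": [-0.002,0,-0.014],"turn": [0,0,0],"hand": 0.0},
    {"translation": [0,0,0],"turn": [0,0,0],"hand": 0.0},
    {"translation": [0,0,0],"turn": [0,0,0],"hand": 0.0},
  ],
)

```text
time: 45.1
ee_pos: [0.5476, 0.0719, 0.0802]
eef_rot: [0.072, 0.997, -0.0, 0.002]
ft_force: [0.1, 0.3, -1.8]
width: 0.0177
```

Emit:
apply_moves(
  deltas=[
    {"translation": [0,0,-0.005],"turn": [0,0,0],"hand": 0.0},
    {"translation": [0,0,-0.003],"turn": [0,0,0],"hand": 0.0},
    {"translation": [0,0,-0.001],"turn": [0,0,0],"hand": 0.0},
  ],
)

```text
time: 45.4
ee_pos: [0.5485, 0.0723, 0.072]
eef_rot: [0.072, 0.997, 0.0, 0.003]
ft_force: [-3.1, 0.5, 6.2]
width: 0.0174
```

Emit:
apply_moves(
  deltas=[
    {"translation": [0,0,0],"turn": [0,0,0],"hand": 0.05},
    {"translation": [0,0,0],"turn": [0,0,0],"hand": 0.05},
    {"translation": [0,0,0],"turn": [0,0,0],"hand": 0.05},
    {"translation": [0,0,0.02],"turn": [0,0,0],"hand": 0.055},
    {"translation": [0,0,0.04],"turn": [0,0,0],"hand": 0.055},
  ],
)

```text
time: 45.9
ee_pos: [0.5466, 0.0715, 0.13]
eef_rot: [0.072, 0.997, -0.0, 0.0]
ft_force: [0.4, -1.3, 0.7]
width: 0.0494
```

Emit:
apply_moves(
  deltas=[
    {"translation": [0,0,0.045],"turn": [0,0,0],"hand": 0.055},
    {"translation": [0,-0.02,0.045],"turn": [0,0,0],"hand": 0.055},
    {"translation": [-0.002,-0.046,0.01],"turn": [0,0,0],"hand": 0.055},
    {"translation": [-0.003,-0.046,0],"turn": [0,0,0],"hand": 0.055},
    {"translation": [-0.003,-0.046,0],"turn": [0,0,0],"hand": 0.055},
  ],
)

```text
time: 46.4
ee_pos: [0.5396, -0.0816, 0.2412]
eef_rot: [0.065, 0.998, 0.001, 0.006]
ft_force: [-0.0, 0.4, -0.1]
width: 0.055
```

Emit:
apply_moves(
  deltas=[
    {"translation": [-0.003,-0.046,0],"turn": [0,0,0],"hand": 0.055},
    {"translation": [-0.003,-0.046,0],"turn": [0,0,0],"hand": 0.055},
    {"translation": [-0.003,-0.046,0],"turn": [0,0,0],"hand": 0.055},
    {"translation": [-0.003,-0.046,0],"turn": [0,0,0],"hand": 0.055},
    {"translation": [-0.003,-0.046,0],"turn": [0,0,0],"hand": 0.055},
  ],
)

```text
time: 46.9
ee_pos: [0.5228, -0.3217, 0.2437]
eef_rot: [0.065, 0.998, -0.002, 0.007]
ft_force: [1.0, 0.4, 1.0]
width: 0.0549
```

Run:
```python
from h import *
tool()
t=snap('top');print(handles(t));print(orange(snap('scene')))
```

```text
t 46.9 p [ 0.5228 -0.3217  0.2437] z [ 0.015 -0.004 -1.   ] x ang 172.6 y [ 0.13   0.992 -0.002] F [1.  0.4 1. ] w 0.0549 q [ 1.23  0.48 -1.02  1.46  0.41  1.42  1.64]
[(array([ 0.5983, -0.0831]), 0.071, 175.2, [251, 176, 9, 30, 187]), (array([0.5448, 0.0708]), 0.071, 171.5, [184, 198, 12, 31, 202]), (array([ 0.465 , -0.0588]), 0.069, 174.7, [240, 232, 9, 30, 193])]
[([267.7, 211.1], [258, 203, 21, 19, 185]), ([299.5, 240.0], [288, 230, 25, 23, 249]), ([229.1, 251.1], [220, 241, 21, 24, 232])]
```

All three scoops stand. Next is the knob over the right jar, then back to parking.

Emit:
apply_moves(
  deltas=[
    {"translation": [-0.001,-0.04,-0.01],"turn": [0.004,0.012,0],"hand": 0.055},
    {"translation": [-0.001,-0.03,-0.015],"turn": [0,0,0],"hand": 0.055},
    {"translation": [0,-0.006,-0.01],"turn": [0,0,0],"hand": 0.055},
    {"translation": [0,0,0],"turn": [0,0,0],"hand": 0.055},
    {"translation": [0,0,0],"turn": [0,0,0],"hand": 0.055},
  ],
)

```text
time: 47.5
ee_pos: [0.519, -0.4055, 0.2068]
eef_rot: [0.07, 0.998, 0.0, 0.001]
ft_force: [0.7, 0.9, -0.1]
width: 0.0549
```

Emit:
apply_moves(
  deltas=[
    {"translation": [0.001,0.004,-0.015],"turn": [0,0,0],"hand": 0.055},
    {"translation": [0,0,-0.015],"turn": [0,0,0],"hand": 0.055},
    {"translation": [0,0,0],"turn": [0,0,0],"hand": 0.055},
  ],
)

```text
time: 47.8
ee_pos: [0.5215, -0.3975, 0.1762]
eef_rot: [0.068, 0.998, -0.0, 0.002]
ft_force: [-0.9, 0.3, -0.6]
width: 0.0552
```

Emit:
apply_moves(
  deltas=[
    {"translation": [-0.001,-0.003,-0.016],"turn": [0,0,0],"hand": 0.055},
    {"translation": [0,0,-0.012],"turn": [0,0,0],"hand": 0.055},
    {"translation": [0,0,-0.001],"turn": [0,0,0],"hand": 0.04},
    {"translation": [0,0,0],"turn": [0,0,0],"hand": 0.02},
    {"translation": [0,0,0],"turn": [0,0,0],"hand": 0.02},
  ],
  newtons=50,
)

```text
time: 48.3
ee_pos: [0.5204, -0.3997, 0.1442]
eef_rot: [0.068, 0.998, -0.0, 0.002]
ft_force: [-0.2, -0.3, -0.2]
width: 0.0383
```

Emit:
apply_moves(
  deltas=[
    {"translation": [0,0,0],"turn": [0,0,0],"hand": 0.02},
    {"translation": [0,0,0],"turn": [0,0,0],"hand": 0.02},
    {"translation": [0,0,0],"turn": [0,0,0],"hand": 0.02},
    {"translation": [0,0,0],"turn": [0,0,0],"hand": 0.02},
  ],
)

```text
time: 48.7
ee_pos: [0.5202, -0.4012, 0.1445]
eef_rot: [0.068, 0.998, -0.001, 0.002]
ft_force: [-0.0, -1.3, -3.1]
width: 0.0301
```

Emit:
apply_moves(
  deltas=[
    {"translation": [0,0,0.006],"turn": [0,0,0],"hand": 0.02},
    {"translation": [0,0,0.006],"turn": [0,0,0],"hand": 0.02},
    {"translation": [0,0,0.003],"turn": [0,0,0],"hand": 0.02},
    {"translation": [0,0,0],"turn": [0,0,0],"hand": 0.02},
  ],
  newtons=60,
)

```text
time: 49.1
ee_pos: [0.5202, -0.4007, 0.1583]
eef_rot: [0.068, 0.998, -0.0, 0.002]
ft_force: [4.7, -2.4, -10.3]
width: 0.0295
```

Emit:
apply_moves(
  deltas=[
    {"translation": [0.0029,0.0126,0.001],"turn": [0,0,-0.14],"hand": 0.02},
    {"translation": [0.0045,0.0122,0],"turn": [0,0,-0.14],"hand": 0.02},
    {"translation": [0.0061,0.0115,0],"turn": [0,0,-0.14],"hand": 0.02},
    {"translation": [0.0077,0.0104,0],"turn": [0,0,-0.14],"hand": 0.02},
  ],
)

```text
time: 49.5
ee_pos: [0.5427, -0.3518, 0.1576]
eef_rot: [0.348, 0.937, 0.001, 0.003]
ft_force: [9.3, -3.9, -11.4]
width: 0.0297
```

Emit:
apply_moves(
  deltas=[
    {"translation": [0.009,0.009,0.001],"turn": [0,0,-0.13],"hand": 0.02},
    {"translation": [0.0105,0.0077,0],"turn": [0,0,-0.14],"hand": 0.02},
    {"translation": [0.0114,0.0062,0],"turn": [0,0,-0.14],"hand": 0.02},
  ],
)

```text
time: 49.8
ee_pos: [0.5751, -0.3273, 0.1579]
eef_rot: [0.538, 0.843, 0.0, 0.004]
ft_force: [6.6, -4.7, -11.3]
width: 0.0295
```

Emit:
apply_moves(
  deltas=[
    {"translation": [0.0108,0.0032,0.0005],"turn": [0,0,-0.13],"hand": 0.02},
    {"translation": [0.0075,0.0013,0],"turn": [0,0,-0.09],"hand": 0.02},
    {"translation": [0,0,0],"turn": [0,0,0],"hand": 0.02},
    {"translation": [0,0,0],"turn": [0,0,0],"hand": 0.02},
  ],
)

```text
time: 50.2
ee_pos: [0.597, -0.3202, 0.1571]
eef_rot: [0.63, 0.777, 0.0, 0.005]
ft_force: [1.6, -3.2, -11.3]
width: 0.0295
```

Emit:
apply_moves(
  deltas=[
    {"translation": [-0.0003,0,-0.004],"turn": [0,0,0],"hand": 0.02},
    {"translation": [0,0,-0.004],"turn": [0,0,0],"hand": 0.02},
    {"translation": [0,0,-0.004],"turn": [0,0,0],"hand": 0.02},
    {"translation": [0,0,-0.001],"turn": [0,0,0],"hand": 0.02},
  ],
)

```text
time: 50.6
ee_pos: [0.5975, -0.3201, 0.1443]
eef_rot: [0.629, 0.777, 0.0, 0.006]
ft_force: [-0.4, -0.9, 6.3]
width: 0.0297
```

Emit:
apply_moves(
  deltas=[
    {"translation": [0,0,-0.001],"turn": [0,0,0],"hand": 0.02},
    {"translation": [-0.005,-0.001,0],"turn": [0,0,0],"hand": 0.02},
  ],
)

```text
time: 50.8
ee_pos: [0.5963, -0.3201, 0.1448]
eef_rot: [0.629, 0.778, 0.003, 0.01]
ft_force: [40.4, -3.8, -24.3]
width: 0.0302
```

Home and locked: it resisted 40 N. I'll release, rise clear and take a final look.

Emit:
apply_moves(
  deltas=[
    {"translation": [0.002,0,0],"turn": [0,0,0],"hand": 0.06},
    {"translation": [0,0,0],"turn": [0,0,0],"hand": 0.06},
    {"translation": [0,0,0],"turn": [0,0,0],"hand": 0.06},
    {"translation": [0,0,0.025],"turn": [0,0,0],"hand": 0.06},
    {"translation": [0,0,0.045],"turn": [0,0,0],"hand": 0.06},
  ],
)

```text
time: 51.3
ee_pos: [0.5948, -0.3186, 0.2104]
eef_rot: [0.629, 0.778, 0.002, 0.004]
ft_force: [0.4, -0.1, 0.4]
width: 0.0574
```

Emit:
apply_moves(
  deltas=[
    {"translation": [0,0,0.04],"turn": [0,0,0],"hand": 0.06},
    {"translation": [-0.02,-0.04,0.02],"turn": [0,0,0],"hand": 0.06},
    {"translation": [-0.02,-0.045,0],"turn": [0,0,0],"hand": 0.06},
    {"translation": [-0.02,-0.045,0],"turn": [0,0,0],"hand": 0.06},
    {"translation": [-0.02,-0.045,0],"turn": [0,0,0],"hand": 0.06},
  ],
)

```text
time: 51.8
ee_pos: [0.518, -0.4885, 0.2841]
eef_rot: [0.622, 0.783, 0.005, 0.01]
ft_force: [0.5, 0.2, 0.3]
width: 0.0598
```

Emit:
apply_moves(
  deltas=[
    {"translation": [-0.03,-0.04,0],"turn": [0,0,0],"hand": 0.06},
    {"translation": [-0.03,-0.04,0],"turn": [0,0,0],"hand": 0.06},
    {"translation": [-0.03,-0.03,0],"turn": [0,0,0],"hand": 0.06},
    {"translation": [0,0,0],"turn": [0,0,0],"hand": 0.06},
    {"translation": [0,0,0],"turn": [0,0,0],"hand": 0.06},
  ],
)

```text
time: 52.3
ee_pos: [0.4181, -0.6074, 0.2842]
eef_rot: [0.627, 0.779, 0.003, 0.009]
ft_force: [0.3, 1.2, 0.2]
width: 0.0598
```

Run:
```python
from h import *
tool()
s=snap('scene');t=snap('top');print(handles(t));print(orange(s))
t0=cv2.imread('pics/t1.png')[:,:,::-1]
a=cv2.resize(t[150:300,160:420],(780,450),interpolation=cv2.INTER_CUBIC)
cv2.imwrite('pics/f1.png',a[:,:,::-1])
```

```text
t 52.3 p [ 0.4181 -0.6074  0.2842] z [ 0.019 -0.007 -1.   ] x ang 102.3 y [0.977 0.213 0.017] F [0.3 1.2 0.2] w 0.0598 q [ 1.26  0.64 -0.65  1.    0.36  1.58  0.94]
[(array([ 0.5985, -0.0832]), 0.071, 175.4, [251, 176, 9, 30, 185]), (array([0.5446, 0.0708]), 0.071, 171.4, [184, 198, 12, 31, 203]), (array([ 0.4649, -0.0589]), 0.069, 175.0, [240, 232, 9, 30, 190])]
[([267.6, 211.1], [258, 203, 21, 19, 188]), ([299.5, 239.8], [288, 230, 25, 23, 257]), ([229.1, 251.1], [219, 241, 22, 24, 233])]
```

View pics/f1.png

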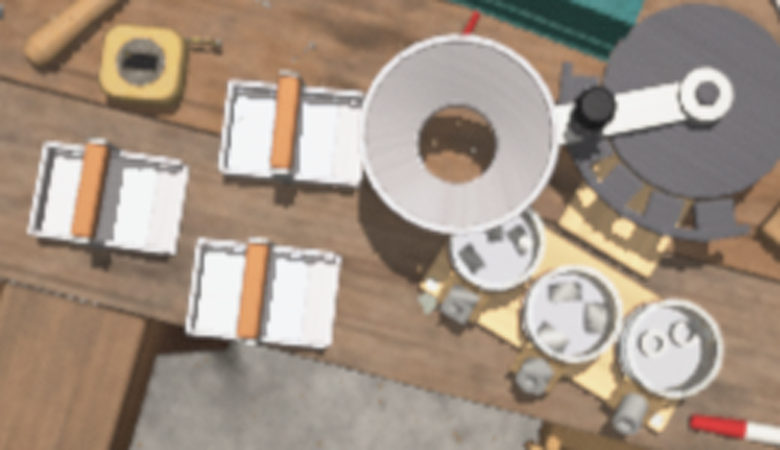

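Run:
```python
from h import *
t=snap('top');s=snap('scene')
print('edge z=0',[onz('top',u,v,0) for u,v in((220,257),(240,264),(270,271))])
print('scoop outline corners at z=.03',[onz('top',160+u/3,150+v/3,.03) for u,v in((190,333),(330,347),(340,257),(200,240))])
# triangulate handle centres from both views (heights compare)
for a,b in zip([(o[3][0]+(o[3][2]-1)/2,o[3][1]+(o[3][3]-1)/2) for o in handles(t)],[orange(s)[i][0] for i in(0,2,1)]):
    o1,d1=ray('top',*a);o2,d2=ray('scene',*b)
    k=np.linalg.lstsq(np.c_[d1,-d2],o2-o1,rcond=None)[0];print(((o1+d1*k[0]+o2+d2*k[1])/2).round(4),np.linalg.norm(o1+d1*k[0]-o2-d2*k[1]).round(4))
c=s[195:285,200:340];cv2.imwrite('pics/f2.png',cv2.resize(c,(770,495),interpolation=cv2.INTER_CUBIC)[:,:,::-1])
```

```text
edge z=0 [array([0.4417, 0.0126, 0.    ]), array([ 0.4237, -0.038 ,  0.    ]), array([ 0.4055, -0.1136,  0.    ])]
scoop outline corners at z=.03 [array([ 0.4315, -0.0014,  0.03  ]), array([ 0.4191, -0.1159,  0.03  ]), array([ 0.4928, -0.1238,  0.03  ]), array([ 0.5077, -0.0082,  0.03  ])]
[ 0.6003 -0.0814  0.076 ] 0.0032
[0.5465 0.0723 0.077 ] 0.003
[ 0.4659 -0.057   0.0754] 0.0022
```

View pics/f2.png

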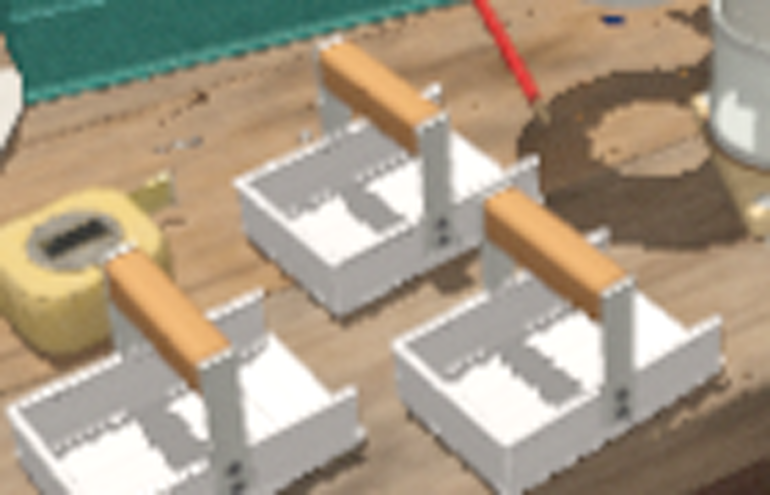

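All three scoops are empty, level and at equal handle heights (0.075–0.077 m in both views), and the hex scoop stands stably at the bench's front edge. Handing in.

```bash
python3 -c "
from h import *
print(order.close_job())"
```

```text
the job is handed in; nothing more can be done
None
```

I emptied all three scoops through the locked funnel, put them back upright, parked the funnel arm at the left end, and handed the job in at about 52 s. No verdict was reported.

- **Pieces:** the left jar holds 3 square nuts, the middle jar 3 hexagon nuts and the right jar 2 sleeves. I counted them from above after each pour and again at the end, and each kind matches its jar's sample.
- **Funnel arm:** before each pour I checked that the knob was back at its home height and that the arm resisted a sideways push. Parked, it held against about 40 N, right at the 40 N pressing limit.
- **Scoops:** all three are empty and upright. Both cameras put the handles at equal height, 0.075–0.077 m, which is inside the allowed range but near its upper end.
- **Bystanders:** the tape measure looks unmoved in the final pictures. I did not check the wooden block's position again at the end, but the robot never worked near it.

While I was pouring the sleeves, the empty hex scoop was knocked about 4 cm toward the robot. It now stands at the front edge of the bench with one corner at or slightly over the edge. It measured level and steady, so I left it there.

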